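# Put the oiled cedar blocks away and shut the cabinet

## Task

The cedar moth blocks have dried: lift each one that is on the drying rack up and off its hook and set it down in the cabinet's pulled-out tray, together with the wax tin from the table, everything on the tray floor and nothing stacked. Then push the tray fully home, and after that push the cabinet door shut until its catch snaps in and holds it. Leave the bowl, the stone and the brush cup where they are.

Things in the scene. Friction and masses are not known exactly. Their poses are not given: they have to be found in the camera images.
- block1_mid (a point): Centre of a cedar block (absent: None). Wood prism 36 x 36 x 40 mm tall, 0.06 kg, z up. On its top a brass strap loop, 12 mm wide (along the block's x), 25 mm over its outside (along y), 3 mm thick; its opening looks along x; loop top 43 mm, underside of its top bar 40 mm above this point. Hangs by it on hook 1, underside 10 mm above the table, axes parallel to the rack's.
- block2_mid (a point): Centre of another cedar block, the same in every way as block 1 but hanging on hook 2 at the start (absent in some starts: None).
- block3_mid (a point): Centre of another cedar block, the same in every way as block 1 but hanging on hook 3 at the start (absent in some starts: None).
- block4_mid (a point): Centre of another cedar block, the same in every way as block 1 but hanging on hook 4 at the start (absent in some starts: None).
- tin_mid (a point): Centre (half-way up) of the closed metal wax tin: round can, 48 mm diameter over its lid, 50 mm tall, about 0.15 kg, standing on the table at the start.
- rack: Low fixed drying rack; origin on the table under the middle of its bar. The 10 mm bar runs along the rack's y, centre 67 mm up, between posts 72 mm tall at y = +-165 mm. Four round hook arms, 6 mm thick, point along the rack's -x (towards the robot).
- hook2_tip (a point): Tip of hook 2, 72 mm above the table. Hooks 1 to 4 sit at rack y = -120, -40, 40, 120 mm. Each arm is level (centre line 67 mm up) from the bar to rack x = -58 mm, then turns up 5 mm to its tip at x = -64 mm. Blocks hang at about x = -43 mm: raise one more than 5 mm (above 14 mm its wooden top meets the arm), then draw it off along the rack's -x.
- cabinet: Small fixed wooden cabinet, 220 mm wide (y), 260 mm deep (+x, away from the robot), 150 mm tall; origin at the middle of the lower edge of its front, which faces its -x. The lowest 50 mm is a dummy drawer front that does not move; above it, z = 50 to 140 mm inside, is a compartment with a pull-out tray and a hinged door.
- tray_floor (a point): Centre of the pull-out tray's inner floor, on its upper surface, 70 mm above the table; moves with the tray, axes as the cabinet's (x into the cabinet, z up). Inside 156 mm along x, 180 mm along y; side and back walls 6 mm thick, 20 mm above the floor; wooden front panel 10 mm thick, rising 50 mm above the floor.
- tray_front (a point): Middle of the top edge of the tray's front panel on its outer face (towards the robot, facing the cabinet's -x), 120 mm above the table. The panel reaches down to 56 mm above the table.
- tray (a joint): How far the tray is pulled out, m: 0 is fully home (front panel 4 mm inside the cabinet's front), 0.195 to 0.225 at the start. Slides with about 2 N of friction, stays where it is left; is pushed home by its front panel.
- door (a joint): Opening angle of the cabinet's door, rad: 0 is fully shut, 1.62 to 1.85 at the start. It turns easily and stays where it is left. At about 0.06 rad a spring ball catch near its free edge begins to resist (about 3 N at the edge); pushed past about 0.02 rad it snaps in and holds the door at 0. Left short of that the door stays ajar.
- door_hinge (a point): On the door's upright hinge line at the cabinet's -y side (the robot's right), 7.5 mm ahead of its front, 95 mm above the table. Turns with the door: y points from the hinge to the free edge, -x is the outward normal of the outer face, 7.5 mm from this line. Door 220 mm wide, 15 mm thick, from 52 to 138 mm above the table.
- door_push (a point): A point on the door's outer face, 160 mm from the hinge, 118 mm above the table (20 mm below the top edge): a good place to push. A small ball knob stands 27 mm out from the outer face, 200 mm from the hinge, at mid-height.
- bead_bowl: Bystander: white ceramic bowl, 90 mm across, 40 mm tall; origin at the centre of its underside.
- crystal: Bystander: pointed stone, 48 mm across, 85 mm tall; origin at the centre of its underside.
- brush_cup: Bystander: wooden cup of brushes, 72 mm across, 180 mm tall with the brushes; origin at the centre of its underside.
Mind the look-alikes: they are no part of the job. Leave any orange or red look-alike of the part that bears block1_mid alone.

How it is judged:
On the way, in this order (a step that is already met when the one before it is completed fails the run):
1. all the blocks and the tin are on the floor of the pulled-out tray and let go (x of block1_mid in the frame of tray_floor between -0.078 and 0.078 m and y of block1_mid in the frame of tray_floor between -0.09 and 0.09 m and z of block1_mid in the frame of tray_floor between 0.005 and 0.045 m and x of block2_mid in the frame of tray_floor between -0.078 and 0.078 m and y of block2_mid in the frame of tray_floor between -0.09 and 0.09 m and z of block2_mid in the frame of tray_floor between 0.005 and 0.045 m and x of block3_mid in the frame of tray_floor between -0.078 and 0.078 m and y of block3_mid in the frame of tray_floor between -0.09 and 0.09 m and z of block3_mid in the frame of tray_floor between 0.005 and 0.045 m and x of block4_mid in the frame of tray_floor between -0.078 and 0.078 m and y of block4_mid in the frame of tray_floor between -0.09 and 0.09 m and z of block4_mid in the frame of tray_floor between 0.005 and 0.045 m and x of tin_mid in the frame of tray_floor between -0.078 and 0.078 m and y of tin_mid in the frame of tray_floor between -0.09 and 0.09 m and z of tin_mid in the frame of tray_floor between 0.005 and 0.045 m and linear speed of each of block1, block2, block3, block4, tin below 0.03 m/s and contact force between the fingers and block1 below 0.2 N and contact force between the fingers and block2 below 0.2 N and contact force between the fingers and block3 below 0.2 N and contact force between the fingers and block4 below 0.2 N and contact force between the fingers and tin below 0.2 N and value of joint tray above 0.1 m), for 0.2 s.
2. the tray is pushed home (x of block1_mid in the frame of tray_floor between -0.078 and 0.078 m and y of block1_mid in the frame of tray_floor between -0.09 and 0.09 m and z of block1_mid in the frame of tray_floor between 0.005 and 0.045 m and x of block2_mid in the frame of tray_floor between -0.078 and 0.078 m and y of block2_mid in the frame of tray_floor between -0.09 and 0.09 m and z of block2_mid in the frame of tray_floor between 0.005 and 0.045 m and x of block3_mid in the frame of tray_floor between -0.078 and 0.078 m and y of block3_mid in the frame of tray_floor between -0.09 and 0.09 m and z of block3_mid in the frame of tray_floor between 0.005 and 0.045 m and x of block4_mid in the frame of tray_floor between -0.078 and 0.078 m and y of block4_mid in the frame of tray_floor between -0.09 and 0.09 m and z of block4_mid in the frame of tray_floor between 0.005 and 0.045 m and x of tin_mid in the frame of tray_floor between -0.078 and 0.078 m and y of tin_mid in the frame of tray_floor between -0.09 and 0.09 m and z of tin_mid in the frame of tray_floor between 0.005 and 0.045 m and value of joint tray below 0.008 m), for 0.2 s.
3. the door is shut on its catch (value of joint door below 0.015 rad and value of joint tray below 0.01 m), for 0.2 s.
At the end, for the whole second after the job is handed in: Every block present and the tin lie within the tray's inner outline with their centres 5 to 45 mm above its floor (not stacked), at rest; the tray is within 10 mm of home (within 8 mm once, before the door is shut); the door is within 0.015 rad of fully shut, held by its catch (all of step 3 and x of block1_mid in the frame of tray_floor between -0.078 and 0.078 m and y of block1_mid in the frame of tray_floor between -0.09 and 0.09 m and z of block1_mid in the frame of tray_floor between 0.005 and 0.045 m and x of block2_mid in the frame of tray_floor between -0.078 and 0.078 m and y of block2_mid in the frame of tray_floor between -0.09 and 0.09 m and z of block2_mid in the frame of tray_floor between 0.005 and 0.045 m and x of block3_mid in the frame of tray_floor between -0.078 and 0.078 m and y of block3_mid in the frame of tray_floor between -0.09 and 0.09 m and z of block3_mid in the frame of tray_floor between 0.005 and 0.045 m and x of block4_mid in the frame of tray_floor between -0.078 and 0.078 m and y of block4_mid in the frame of tray_floor between -0.09 and 0.09 m and z of block4_mid in the frame of tray_floor between 0.005 and 0.045 m and x of tin_mid in the frame of tray_floor between -0.078 and 0.078 m and y of tin_mid in the frame of tray_floor between -0.09 and 0.09 m and z of tin_mid in the frame of tray_floor between 0.005 and 0.045 m and linear speed of each of block1, block2, block3, block4, tin below 0.03 m/s); the robot touches nothing.
It fails at once if the bead bowl is moved more than 30 mm (distance of bead_bowl from where it was at the start of the episode above 0.03 m).
It fails at once if the crystal is moved more than 30 mm (distance of crystal from where it was at the start of the episode above 0.03 m).
It fails at once if the brush cup is moved more than 30 mm (distance of brush_cup from where it was at the start of the episode above 0.03 m).
Of block1, block2, block3, block4 only 2 to 4 are there at a start; the rules pass over those that are not, and their reading is None.
At some moment in a run one of tin may be knocked a few centimetres aside while the robot is not near it.
Once in a run the grip may slacken for a moment while it holds something.
It also fails if it takes over 210 s, if anything falls off the work surface, if the arm or the gripper's body presses on something with over 40 N, if the wrist force passes 120 N, or if a joint passes its speed limit or range.

## Robot

A 6-joint arm with a two-finger parallel gripper is mounted at the origin on the work surface. World frame = base frame: x ahead of the robot, y to its left, z up, the work surface at z = 0. Lengths are in m, angles in rad, forces in N, time in s.
With the tool pointing down it reaches from about 0.275 to 0.75 m from the base axis. Payload 10.2 kg.
Tool frame: the origin (TCP) lies midway between the tips of the shut fingers; the grasp point (between the pads) lies 19 mm behind it (r.grip_point_offset is the distance from the TCP to the grasp point, in m); z points along the fingers, y is the line along which they close (so a half turn about z gives the same grasp; the last joint's range is limited). The gripper opens to 85 mm and grips with 20 to 120 N. Pads are 22 mm wide; open, the fingers measure 114 mm over their backs; the gripper's body (76 mm by 85 mm) begins 54 mm behind the grasp point. The pads swing forward as they close: fully open they stand 13 mm farther back than shut.
Start: joints at [-1.532, 0.313, 1.498, -0, 1.331, -0.223], TCP at [0.136, -0.507, 0.231] pointing down, gripper open.
Joint ranges: [-2.94, 2.94], [-0.97, 2.17], [0.19, 2.56], [-1.23, 4.37], [0.02, 3.11], [-2.88, 2.88]. Speed limits (rad/s): [2.39, 2.39, 3.01, 3.14, 3.14, 3.14].

## Interface

Orientations are given as a rotation vector (axis times angle).
In Python, from cell import sensors, vision, r, nets gives the robot as it stands.
- The arm moves only by the tool jog_arm, never from a script. Its argument "series" is a list of rows, each a list of 3 entries, a list of its own where there are three numbers: the turn, a rotation vector about the tool's x, y, z in degrees, then the shift along the tool's x, y, z in m, then the closure, from 0 (fully open) to 1 (shut). In form: [[[wx, wy, wz], [dx, dy, dz], claw], ...]. A call has 1 to 12 rows; each row is the pose to reach, as a shift and turn from the pose commanded when the call began, along the tool's axes at that moment; what a row does not reach only later rows make up. A row lasts 1/10 s, in which the tool goes at most 50 mm and 8.59 degrees, less where a joint would pass 70% of its speed; a pose out of reach is approached as far as the arm can. A call with a gripper value outside its range is refused whole. The fingers move at their own pace and stop on an object; "force" is the grip in N (left out, the last holds). Time passes only in rows, so rows that repeat a pose let the fingers close. It gives the time, the measured TCP pose, the force, the opening and the grip force at its end, in the units of the state.
- sensors.read_state(): the state, without advancing time (a new reading comes with each control period).
- vision.snapshot(name): name is "scene" or "side" or "wrist"; returns (picture, depth): 480x640x3 uint8, red, green, blue; 480x640 float32, m along the optical axis (not along the pixel's ray), 0 where there is no reading.
- vision.calibration(name): a dict with "fovy" (degrees; the focal length in pixels is half the picture's height over the tangent of half this angle, whatever the lens; pixels are square), "cx", "cy" (the principal point, pixels), "pose" (4x4, takes a point from camera to world coordinates). Camera axes: x right, y down, z forward; pixel columns grow to the right and rows downward; lengths in m; the calibration is good to about 2 mm. The wrist camera is an equidistant fisheye: a pixel r from the principal point sees the ray r / f radians off the axis. A picture is of the moment at which its call begins: read the wrist's pose just before it. calibration takes no time and is no camera call; for the wrist camera it gives the pose at the moment of the call.
- r.hand_in(): hands the job in; it is judged then, once.
Trained networks look in the newest picture that a camera, given by its name, has taken for a name from the list of things; names that differ only in an ending like _2 or _b are one class to them, and where a whole thing is asked for, a point or a joint stands for the part that bears it (a point fixed in the world has none). Each returns a list of dicts, best first, with "score" (0 to 1); they miss things now and then, are a little off and sometimes report something else, mostly with a low value. They report only what shows in the picture. A call takes as long as a camera call. They do not tell look-alikes from the thing itself.
- nets.masks_of(camera, label): "region" (480x640 bool, what is visible of it) and "rect" ([centre column, centre row, width, height] in pixels, round what is visible of it).
- nets.place_of(camera, label): "position" ([column, row] in pixels: a listed point, or the origin of a listed thing).
The state is a dict: "t": time; "joint_pos": joint angles; "joint_vel": joint speeds; "effort": joint torques, N m; "ee_pos": TCP position; "eef_rot": TCP orientation; "wrist_force": force on the tool from outside, world axes, zero at the start; "wrist_torque": the same for the moment, N m; "gripper_width": finger opening in m; "finger_force": force on a finger pad.
Only numpy, scipy, OpenCV 4.12 (cv2) and the standard library are available. Lean on these libraries where they do the work, as an engineer would, in place of code of your own. Each camera call takes 0.05 s, during which the arm holds its last target. There are 200 camera calls.

## Working session

There is one attempt and no reset: what is moved stays moved. The work goes in short steps, Python scripts to look and compute and a tool call to move; the robot and the scene stay as the last step left them, time stands still between calls to the robot, and variables do not carry over. Pictures are saved under pics/ and viewed, at most 14 in all, crops included, and the job is handed in when it is done.

Besides the shell and the picture viewer there is one more tool, called after "Emit:" as name(argument=value, ...), one argument or row to a line, values as JSON. jog_arm: Moves the arm, as the interface text tells. Its arguments: {"type":"object","properties":{"series":{"type":"array"},"force":{"type":"number"}},"required":["series"]}

```bash
ls; mkdir -p pics; cat > h.py <<'E'
import numpy as np, cv2
from scipy.spatial.transform import Rotation as R
from cell import sensors, vision, r, nets
def ray(cam,uv,cal=None):
    c=cal or vision.calibration(cam); f=240/np.tan(np.radians(c['fovy'])/2)
    x=(uv[0]-c['cx'])/f; y=(uv[1]-c['cy'])/f
    if cam=='wrist':
        t=np.hypot(x,y); s=np.sin(t)/t if t>1e-9 else 1
        d=np.array([x*s,y*s,np.cos(t)])
    else: d=np.array([x,y,1.])
    P=np.array(c['pose']); return P[:3,3],P[:3,:3]@d
def atz(cam,uv,z,cal=None):
    o,d=ray(cam,uv,cal); return o+d*(z-o[2])/d[2]
def atd(cam,uv,dep,cal=None):
    o,d=ray(cam,uv,cal); P=np.array((cal or vision.calibration(cam))['pose'])
    return o+d*dep/(P[:3,2]@d)
def cloud(cam,dep,mask,cal=None):
    c=cal or vision.calibration(cam); f=240/np.tan(np.radians(c['fovy'])/2)
    v,u=np.nonzero(mask&(dep>0)); z=dep[v,u]; P=np.array(c['pose'])
    p=np.stack([(u-c['cx'])/f*z,(v-c['cy'])/f*z,z],1)
    return p@P[:3,:3].T+P[:3,3]
def proj(cam,p,cal=None):
    c=cal or vision.calibration(cam); f=240/np.tan(np.radians(c['fovy'])/2)
    P=np.array(c['pose']); q=P[:3,:3].T@(np.array(p)-P[:3,3])
    return q[0]/q[2]*f+c['cx'],q[1]/q[2]*f+c['cy']
def save(n,im): cv2.imwrite('pics/'+n,im[:,:,::-1])
E
python3 - <<'E'
from h import *
s=sensors.read_state(); print({k:np.round(v,3).tolist() for k,v in s.items()}, r.grip_point_offset)
for cam in ['scene','side']:
    im,d=vision.snapshot(cam); save(cam+'0.png',im); np.save(cam+'.npy',d)
    c=vision.calibration(cam); print(cam,c['fovy'],np.round(c['pose'],3).tolist())
    for n in ['block1_mid','tin_mid','rack','hook2_tip','cabinet','tray_floor','tray_front','door_hinge','door_push','bead_bowl','crystal','brush_cup']:
        print(n,[(np.round(x['position']).astype(int).tolist(),round(x['score'],2)) for x in nets.place_of(cam,n)[:7]])
E
```

```text
pics
{'t': 0.0, 'joint_pos': [-1.532, 0.313, 1.498, 0.0, 1.331, -0.223], 'joint_vel': [-0.0, 0.0, -0.001, -0.001, -0.001, 0.002], 'effort': [0.002, -41.226, -25.974, -0.0, 0.004, -0.0], 'ee_pos': [0.136, -0.507, 0.231], 'eef_rot': [-3.113, -0.41, -0.0], 'wrist_force': [0.14, -0.488, 0.168], 'wrist_torque': [0.028, 0.041, -0.015], 'finger_force': 0.0, 'gripper_width': 0.085} 0.0187
scene 47.90458085872166 [[-0.888, 0.332, -0.318, 0.998], [0.46, 0.668, -0.585, 0.71], [0.018, -0.666, -0.746, 0.961], [0.0, 0.0, 0.0, 1.0]]
block1_mid [([398, 220], 0.92), ([352, 271], 0.9), ([459, 283], 0.9), ([219, 277], 0.86)]
tin_mid [([414, 250], 0.63)]
rack [([382, 321], 0.97), ([450, 335], 0.32)]
hook2_tip [([388, 276], 0.89)]
cabinet [([271, 208], 0.82)]
tray_floor [([310, 178], 0.92)]
tray_front [([352, 160], 0.59), ([319, 354], 0.24)]
door_hinge [([263, 149], 0.76)]
door_push [([328, 129], 0.92), ([273, 208], 0.39)]
bead_bowl [([268, 326], 0.98)]
crystal [([266, 285], 0.68)]
brush_cup [([320, 357], 0.77)]
side 53.93759720207669 [[0.903, -0.3, 0.307, 0.381], [-0.429, -0.64, 0.638, -0.484], [0.005, -0.708, -0.707, 0.679], [0.0, 0.0, 0.0, 1.0]]
block1_mid [([214, 322], 0.89), ([172, 247], 0.8), ([292, 252], 0.73), ([442, 252], 0.66)]
tin_mid [([216, 274], 0.79)]
rack [([266, 222], 0.64)]
hook2_tip [([251, 220], 0.61), ([215, 197], 0.54), ([310, 438], 0.41)]
cabinet [([398, 368], 0.56), ([212, 196], 0.44)]
tray_floor [([337, 359], 0.79)]
tray_front [([214, 276], 0.29)]
door_hinge [([426, 408], 0.79)]
door_push [([307, 437], 0.71), ([331, 195], 0.33)]
bead_bowl [([379, 218], 0.86), ([327, 195], 0.74)]
crystal [([383, 257], 0.81), ([428, 406], 0.55), ([380, 222], 0.28)]
brush_cup [([329, 195], 0.8), ([213, 275], 0.21)]
```

View pics/scene0.png

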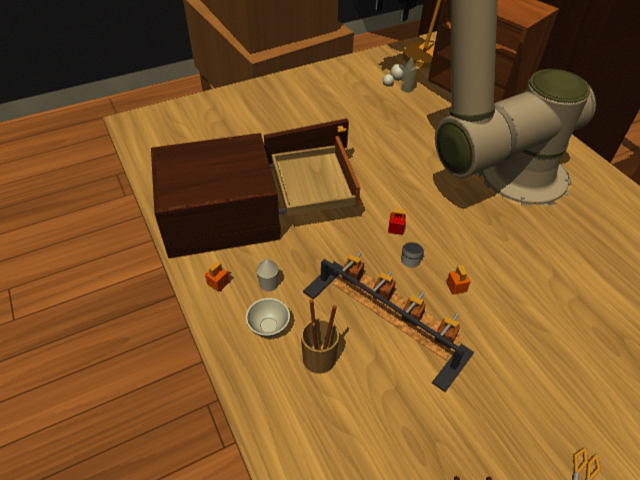

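View pics/side0.png

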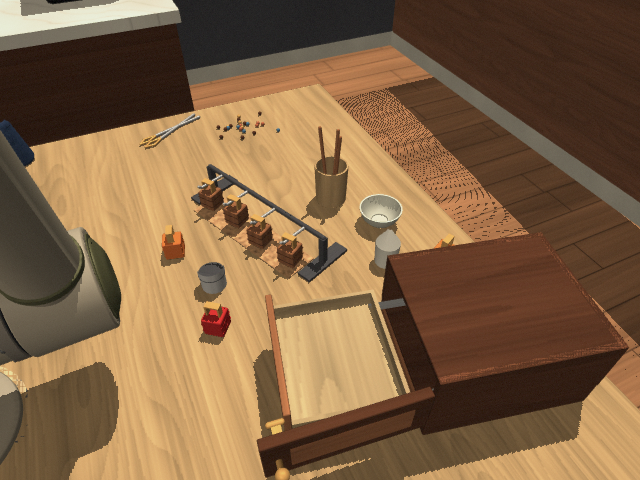

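The pictures show the following:
- **Blocks:** four brown ones hang on the rack. In scene they are near (352,271), (383,288), (414,306) and (449,327).
- **Tin:** grey, at scene (412,254).
- **Tray and door:** the tray is out at about scene (315,180), and the door stands open at about scene (305,135).
- **Look-alikes:** an orange block at scene (459,283), another orange at (217,277) and a red one at (398,222). They stand on the table and are not wood-brown, so I leave them alone.

Next I'll measure from depth.

```bash
cat > m.py <<'E'
from h import *
C=[]
ims={}
for cam in ['scene','side']:
    im=cv2.imread(f'pics/{cam}0.png'); d=np.load(cam+'.npy'); ims[cam]=(im,d)
    p=cloud(cam,d,np.ones_like(d,bool)); C.append(p)
P=np.vstack(C)
def sel(z0,z1,P=P): return P[(P[:,2]>z0)&(P[:,2]<z1)]
if __name__=='__main__':
    for i,p in enumerate(C): 
        q=p[(np.abs(p[:,2])<.01)&(p[:,0]>.2)&(p[:,0]<.7)&(np.abs(p[:,1])<.4)]; print('table z',i,np.median(q[:,2]))
    # top view height map
    g=.0015; x0,y0=.1,-.55; H=np.zeros((500,600),np.float32)
    for p in P[np.argsort(P[:,2])]:
        a,b=int((p[0]-x0)/g),int((p[1]-y0)/g)
        if 0<=a<500 and 0<=b<600 and p[2]<.2: H[a,b]=p[2]
    hm=cv2.applyColorMap((np.clip(H/.16,0,1)*255).astype(np.uint8),cv2.COLORMAP_JET)
    cv2.imwrite('pics/top.png',hm)   # row = x up->down, col=y
    for n in ['tin_mid','crystal','bead_bowl','brush_cup','rack','tray_floor','cabinet','hook2_tip','tray_front','door_push','door_hinge']:
        z={'tin_mid':.025,'tray_floor':.07,'hook2_tip':.072,'tray_front':.12,'door_push':.118,'door_hinge':.095}.get(n,0)
        for cam in ['scene','side']:
            vision  # positions from first round
    pos={'scene':dict(tin=(414,250,.025),rack=(382,321,0),hook2=(388,276,.072),cab=(271,208,0),floor=(310,178,.07),tfront=(352,160,.12),hinge=(263,149,.095),push=(328,129,.118),bowl=(268,326,0),crystal=(266,285,0),cup=(320,357,0)),
         'side':dict(tin=(216,274,.025),rack=(266,222,0),hook2=(251,220,.072),cab=(398,368,0),floor=(337,359,.07),hinge=(426,408,.095),push=(307,437,.118),bowl=(379,218,0),crystal=(383,257,0),cup=(329,195,0))}
    for cam in pos:
        for k,(u,v,z) in pos[cam].items(): print(cam,k,np.round(atz(cam,(u,v),z)[:2],3))
    for cam,l in [('scene',[(398,220),(352,271),(459,283),(219,277)]),('side',[(214,322),(172,247),(292,252),(442,252)])]:
        print(cam,'blocks',[np.round(atz(cam,u,.03)[:2],3).tolist() for u in l])
E
python3 m.py
```

```text
table z 0 -0.0006039243887301926
table z 1 -0.00033722039426931083
scene tin [0.428 0.108]
scene rack [0.583 0.225]
scene hook2 [0.545 0.173]
scene cab [ 0.657 -0.183]
scene floor [ 0.555 -0.17 ]
scene tfront [ 0.461 -0.134]
scene hinge [ 0.624 -0.294]
scene push [ 0.455 -0.268]
scene bowl [0.801 0.129]
scene crystal [0.763 0.03 ]
scene cup [0.738 0.241]
side tin [0.445 0.11 ]
side rack [0.584 0.229]
side hook2 [0.539 0.171]
side cab [ 0.655 -0.184]
side floor [ 0.554 -0.164]
side hinge [ 0.619 -0.291]
side push [ 0.462 -0.268]
side bowl [0.807 0.139]
side crystal [0.757 0.036]
side cup [0.743 0.253]
scene blocks [[0.413, 0.015], [0.587, 0.1], [0.397, 0.232], [0.852, -0.014]]
side blocks [[0.412, 0.005], [0.388, 0.208], [0.59, 0.098], [0.848, -0.023]]
```

View pics/top.png

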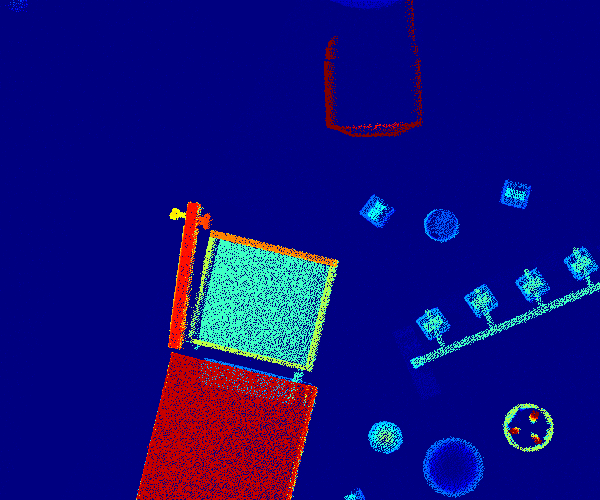

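The top-view height map (row is x, column is y) shows the rack bar and its four blocks at columns 430–580, rows 265–325. The tin is at (441,225), the tray at (270,300), the cabinet at (230,430) and the door at (187,275). Next I'll fit exact poses.

```bash
cat > fit.py <<'E'
from m import *
reg=lambda p,x0,x1,y0,y1:p[(p[:,0]>x0)&(p[:,0]<x1)&(p[:,1]>y0)&(p[:,1]<y1)]
# rack bar
q=reg(sel(.066,.0735),.5,.7,.05,.42)
u=np.array([np.cos(1.2),np.sin(1.2)])
# robust line fit
best=None
for it in range(300):
    i,j=np.random.choice(len(q),2,replace=False); d=q[j,:2]-q[i,:2]
    if np.linalg.norm(d)<.1: continue
    d/=np.linalg.norm(d); e=np.abs((q[:,:2]-q[i,:2])@[-d[1],d[0]])
    if best is None or (e<.004).sum()>best[0]: best=((e<.004).sum(),i,d)
for k in range(5):
    if k==0: c,d=q[best[1],:2],best[2]
    e=np.abs((q[:,:2]-c)@np.array([-d[1],d[0]])); s=q[e<.006,:2]; c=s.mean(0); d=np.linalg.svd(s-c,full_matrices=False)[2][0]
if d[1]<0:d=-d
t=(s-c)@d; print('bar dir',d,'yaw',np.degrees(np.arctan2(-d[0],d[1])),'ends',np.percentile(t,[.2,99.8]))
o=c+d*np.mean(np.percentile(t,[.2,99.8])); print('rack origin',o)
ex=np.array([d[1],-d[0]]); F=lambda p:np.stack([(p[:,:2]-o)@ex,(p[:,:2]-o)@d,p[:,2]],1)
a=F(reg(sel(.044,.054),.4,.7,0,.45)); a=a[(a[:,0]<-.02)&(a[:,0]>-.075)]
for y in (-.12,-.04,.04,.12):
    b=a[np.abs(a[:,1]-y)<.03]; lo,hi=np.percentile(b[:,:2],[1,99],0); print('block',y,len(b),np.round((lo+hi)/2,4),np.round(hi-lo,4), 'world',np.round(o+ex*(lo+hi)[0]/2+d*(lo+hi)[1]/2,4))
hk=F(reg(sel(.066,.08),.4,.7,0,.45)); hk=hk[(hk[:,0]<-.012)&(hk[:,0]>-.035)]
for y in (-.12,-.04,.04,.12): b=hk[np.abs(hk[:,1]-y)<.02]; print('hook',y,len(b),b[:,1].mean() if len(b) else 0)
# tin
b=reg(sel(.044,.056),.38,.5,.07,.16); (cx,cy),rr=cv2.minEnclosingCircle(b[:,:2].astype(np.float32)); print('tin',b[:,:2].mean(0),cx,cy,rr,b[:,2].mean())
# cabinet top, tray floor, front panel top, door
def rect(b,n): 
    k=cv2.minAreaRect(b[:,:2].astype(np.float32)); print(n,len(b),np.round(k[0],4),np.round(k[1],4),k[2]); return k
b=reg(sel(.145,.155),.55,1.0,-.45,-.02); rect(b,'cab')
b=reg(sel(.0665,.0735),.4,.65,-.28,-.03); rect(b,'floor')
b=reg(sel(.117,.123),.4,.55,-.24,0); rect(b,'panel top')
b=reg(sel(.128,.143),.35,.66,-.34,-.24); k=rect(b,'door top')
b=reg(sel(.085,.093),.4,.68,-.28,-.03); rect(b,'wall tops')
E
python3 fit.py
```

```text
bar dir [-0.38431229  0.92320316] yaw 22.601052874893384 ends [-0.16953153  0.1705463 ]
rack origin [0.58001807 0.22642958]
block -0.12 361 [-0.0436 -0.1194] [0.0392 0.0402] world [0.5857 0.0994]
block -0.04 369 [-0.0472 -0.0394] [0.0394 0.0405] world [0.5516 0.1719]
block 0.04 356 [-0.0404  0.0409] [0.0387 0.0402] world [0.527  0.2486]
block 0.12 373 [-0.0413  0.1203] [0.0386 0.0403] world [0.4956 0.3216]
hook -0.12 61 -0.11978934390042945
hook -0.04 54 -0.039013418299147645
hook 0.04 77 0.03855160098492905
hook 0.12 66 0.11952730418497609
tin [0.44124261 0.10583381] 0.43892979621887207 0.11233893036842346 0.027404101565480232 0.04728252635412901
cab 31169 [ 0.7827 -0.2139] [0.2291 0.2631] 76.39761352539062
floor 13923 [ 0.5293 -0.1697] [0.2368 0.2164] 79.7747573852539
panel top 1092 [ 0.4728 -0.1392] [0.1942 0.0109] 76.75348663330078
door top 3546 [ 0.5322 -0.2632] [0.0558 0.2592] 86.47638702392578
wall tops 2264 [ 0.541  -0.1742] [0.2582 0.2133] 72.96358489990234
```

```bash
cat >> h.py <<'E'
RO=np.array([.580,.2264]); RX=np.array([.9232,.3843]); RY=np.array([-.3843,.9232])
CY=np.radians(-13.4); CX_=np.array([np.cos(CY),np.sin(CY)]); CYv=np.array([-np.sin(CY),np.cos(CY)])
CF=np.array([.656,-.1836]); TF=CF-.105*CX_
cab=lambda x,y:CF+x*CX_+y*CYv
tray=lambda x,y:TF+x*CX_+y*CYv
def tool(yaw):  # pointing down, tool x at yaw (deg)
    c,s=np.cos(np.radians(yaw)),np.sin(np.radians(yaw)); return np.array([[c,s,0],[s,-c,0],[0,0,-1]])
def plan(wps,p0=None,R0=None):
    s=sensors.read_state(); p0=np.array(s['ee_pos']); R0=R.from_rotvec(s['eef_rot']).as_matrix()
    print('now t',round(s['t'],2),np.round(p0,4),'yaw',round(np.degrees(np.arctan2(R0[1,0],R0[0,0])),1),'w',round(s['gripper_width'],4),'F',np.round(s['finger_force'],1),np.round(s['wrist_force'],1))
    for (x,y,z,yaw) in wps:
        d=R0.T@(np.array([x,y,z])-p0); w=np.degrees(R.from_matrix(R0.T@tool(yaw)).as_rotvec())
        print([np.round(w,1).tolist(),np.round(d,4).tolist()])
E
python3 - <<'E'
from h import *
b=np.array([.4956,.3216])
plan([(*b,.2,22.6),(*b,.10,22.6)])
E
```

```text
now t 1.3 [ 0.1359 -0.5071  0.2313] yaw 15.0 w 0.0855 F 0.0 [-0.2  0.   0. ]
[[0.0, 0.0, -7.6], [0.562, -0.7074, 0.0313]]
[[0.0, 0.0, -7.6], [0.562, -0.7074, 0.1313]]
```

Emit:
jog_arm(
  series=[
    [[0,0,-7.6],[0.562,-0.707,0.031],0.3],
    [[0,0,-7.6],[0.562,-0.707,0.031],0.3],
    [[0,0,-7.6],[0.562,-0.707,0.031],0.3],
    [[0,0,-7.6],[0.562,-0.707,0.031],0.3],
    [[0,0,-7.6],[0.562,-0.707,0.031],0.3],
    [[0,0,-7.6],[0.562,-0.707,0.031],0.3],
    [[0,0,-7.6],[0.562,-0.707,0.031],0.3],
    [[0,0,-7.6],[0.562,-0.707,0.031],0.3],
    [[0,0,-7.6],[0.562,-0.707,0.031],0.3],
    [[0,0,-7.6],[0.562,-0.707,0.031],0.3],
    [[0,0,-7.6],[0.562,-0.707,0.031],0.3],
    [[0,0,-7.6],[0.562,-0.707,0.031],0.3],
  ],
  force=50,
)

```text
t: 2.5
ee_pos: [0.3752, 0.0451, 0.211]
eef_rot: [3.08, 0.616, 0.002]
wrist_force: [0.8, -1.7, 0.5]
gripper_width: 0.06
finger_force: 0.0
```

```bash
python3 - <<'E'
from h import *
b=np.array([.4956,.3216])
plan([(*b,.2,22.6),(*b,.10,22.6)])
E
```

```text
now t 2.5 [0.3752 0.0451 0.211 ] yaw 22.6 w 0.06 F 0.0 [ 0.8 -1.7  0.5]
[[0.0, -0.1, 0.0], [0.2174, -0.209, 0.011]]
[[0.0, -0.1, 0.0], [0.2173, -0.2091, 0.111]]
```

Emit:
jog_arm(
  series=[
    [[0,0,0],[0.217,-0.209,0.011],0.3],
    [[0,0,0],[0.217,-0.209,0.011],0.3],
    [[0,0,0],[0.217,-0.209,0.011],0.3],
    [[0,0,0],[0.217,-0.209,0.011],0.3],
    [[0,0,0],[0.217,-0.209,0.011],0.3],
    [[0,0,0],[0.217,-0.209,0.011],0.3],
    [[0,0,0],[0.217,-0.209,0.011],0.3],
    [[0,0,0],[0.217,-0.209,0.061],0.3],
    [[0,0,0],[0.217,-0.209,0.111],0.3],
    [[0,0,0],[0.217,-0.209,0.111],0.3],
  ],
)

```text
t: 3.5
ee_pos: [0.4915, 0.3175, 0.0941]
eef_rot: [3.079, 0.615, -0.018]
wrist_force: [-0.8, 0.4, 0.0]
gripper_width: 0.0599
finger_force: 0.0
```

```bash
python3 - <<'E'
from h import *
b=np.array([.4956,.3216]); 
im,d=vision.snapshot('wrist'); save('w1.png',im)
plan([(*b,.019,22.6),(*b,.0285,22.6),(*(b-.05*RX),.0285,22.6),(*(b-.05*RX),.2,22.6)])
E
```

```text
now t 3.55 [0.4937 0.3184 0.0983] yaw 22.6 w 0.0597 F 0.0 [ 1.4 -0.1  1.4]
[[-0.0, 0.3, -0.0], [0.0034, -0.0022, 0.0793]]
[[-0.0, 0.3, -0.0], [0.0034, -0.0022, 0.0698]]
[[-0.0, 0.3, -0.0], [-0.0466, -0.0022, 0.0701]]
[[-0.0, 0.3, -0.0], [-0.0475, -0.0022, -0.1014]]
```

View pics/w1.png

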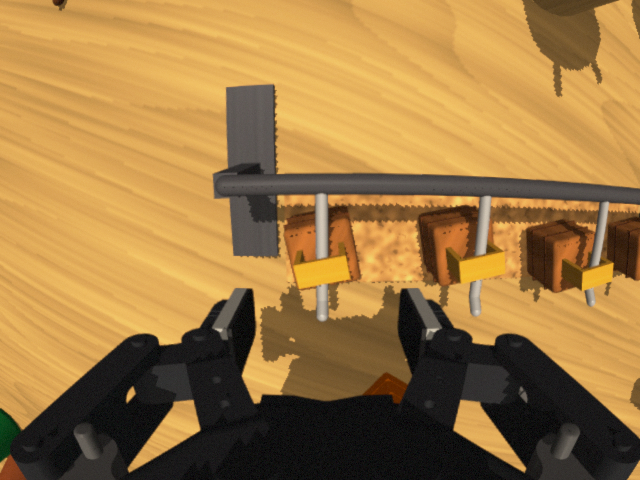

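Wrist view: block 4, brown wood with a brass loop, is at (321,245). It sits between the fingers at columns 235 and 415, on the end hook, so I grasp it.

Emit:
jog_arm(
  series=[
    [[0,0,0],[0,0,0.04],0.3],
    [[0,0,0],[0,0,0.081],0.3],
    [[0,0,0],[0,0,0.081],0.3],
    [[0,0,0],[0,0,0.081],0.3],
    [[0,0,0],[0,0,0.081],0.9],
    [[0,0,0],[0,0,0.081],0.9],
    [[0,0,0],[0,0,0.081],0.9],
    [[0,0,0],[0,0,0.081],0.9],
    [[0,0,0],[0,0,0.081],0.9],
    [[0,0,0],[0,0,0.081],0.9],
  ],
)

```text
t: 4.55
ee_pos: [0.4962, 0.3197, 0.0217]
eef_rot: [-3.08, -0.616, -0.007]
wrist_force: [-0.9, -1.9, 9.5]
gripper_width: 0.0354
finger_force: 49.9
```

```bash
python3 - <<'E'
from h import *
b=np.array([.4956,.3216]); 
plan([(*b,.0285,22.6)])
E
```

```text
now t 4.55 [0.4962 0.3197 0.0217] yaw 22.6 w 0.0354 F 49.9 [-0.9 -1.9  9.5]
[[0.0, -0.3, 0.0], [0.0002, -0.002, -0.0068]]
```

Emit:
jog_arm(
  series=[
    [[0,0,0],[0,0,-0.0115],0.9],
    [[0,0,0],[0,0,-0.0115],0.9],
    [[0,0,0],[0,0,-0.0115],0.9],
    [[0,0,0],[-0.02,0,-0.0115],0.9],
    [[0,0,0],[-0.04,0,-0.0115],0.9],
    [[0,0,0],[-0.06,0,-0.0115],0.9],
    [[0,0,0],[-0.06,0,-0.0115],0.9],
    [[0,0,0],[-0.06,0,-0.05],0.9],
    [[0,0,0],[-0.06,0,-0.1],0.9],
    [[0,0,0],[-0.06,0,-0.15],0.9],
    [[0,0,0],[-0.06,0,-0.18],0.9],
    [[0,0,0],[-0.06,0,-0.18],0.9],
  ],
)

```text
t: 5.75
ee_pos: [0.4416, 0.297, 0.2033]
eef_rot: [-3.079, -0.615, -0.014]
wrist_force: [0.0, 0.1, -1.9]
gripper_width: 0.0354
finger_force: 50.1
```

```bash
python3 - <<'E'
from h import *
for y in (-60,60):
  print([np.round(tray(x,y/1000),4).tolist() for x in (-.036,.036)])
plan([(*tray(.036,.060),.199,76.6),(*tray(.036,.060),.0805,76.6)])
im,d=vision.snapshot('side'); save('s1.png',im)
E
```

```text
[[0.5049, -0.2093], [0.575, -0.226]]
[[0.5327, -0.0926], [0.6028, -0.1092]]
now t 5.75 [0.4416 0.297  0.2033] yaw 22.6 w 0.0354 F 50.1 [ 0.   0.1 -1.9]
[[0.2, -0.5, -54.0], [-0.0074, 0.437, 0.0043]]
[[0.2, -0.5, -54.0], [-0.0084, 0.437, 0.1228]]
```

View pics/s1.png

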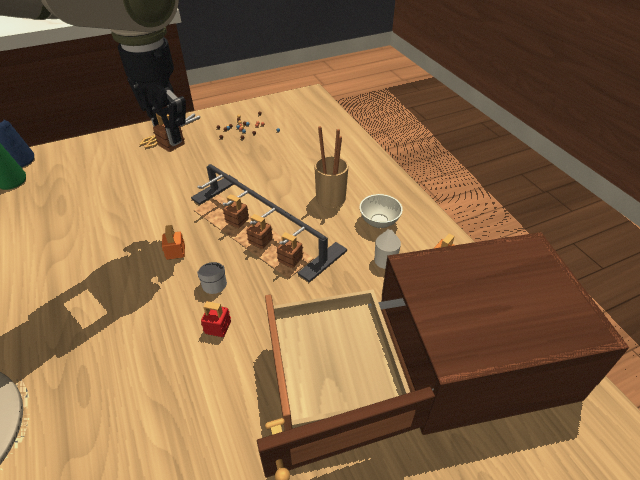

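Side view: block 4 is in the gripper at (168,135), hook 4 is empty, and blocks 1–3 and the tin are undisturbed. I carry it to the tray.

Emit:
jog_arm(
  series=[
    [[0,0,-8],[-0.006,0.05,0],0.9],
    [[0,0,-16],[-0.006,0.1,0],0.9],
    [[0,0,-24],[-0.006,0.15,0],0.9],
    [[0,0,-32],[-0.006,0.2,0],0.9],
    [[0,0,-40],[-0.006,0.25,0],0.9],
    [[0,0,-48],[-0.006,0.3,0],0.9],
    [[0,0,-54],[-0.006,0.35,0],0.9],
    [[0,0,-54],[-0.006,0.4,0],0.9],
    [[0,0,-54],[-0.007,0.439,0],0.9],
    [[0,0,-54],[-0.007,0.439,0],0.9],
    [[0,0,-54],[-0.007,0.439,0.03],0.9],
    [[0,0,-54],[-0.007,0.439,0.03],0.9],
  ],
)

```text
t: 7.0
ee_pos: [0.5998, -0.1118, 0.1634]
eef_rot: [-2.46, -1.941, 0.008]
wrist_force: [-0.3, 0.3, -1.6]
gripper_width: 0.0351
finger_force: 55.8
```

```bash
python3 - <<'E'
from h import *
vision.snapshot('wrist')
plan([(*tray(.036,.060),.0825,76.6)])
E
```

```text
now t 7.05 [ 0.6006 -0.1115  0.1659] yaw 76.6 w 0.0354 F 55.8 [-0.4  1.2 -0.4]
[[-0.3, -0.1, -0.0], [0.0026, 0.0021, 0.0834]]
```

Emit:
jog_arm(
  series=[
    [[0,0,0],[0.002,0.001,0.04],0.9],
    [[0,0,0],[0.002,0.001,0.07],0.9],
    [[0,0,0],[0.002,0.001,0.085],0.9],
    [[0,0,0],[0.002,0.001,0.0855],0.9],
    [[0,0,0],[0.002,0.001,0.0855],0.9],
    [[0,0,0],[0.002,0.001,0.0855],0.47],
    [[0,0,0],[0.002,0.001,0.0855],0.47],
    [[0,0,0],[0.002,0.001,0.0855],0.47],
    [[0,0,0],[0.002,0.001,0.05],0.47],
    [[0,0,0],[0.002,0.001,0],0.47],
    [[0,0,0],[0.002,0.001,-0.031],0.47],
    [[0,0,0],[0.002,0.001,-0.031],0.3],
  ],
)

```text
t: 8.25
ee_pos: [0.6047, -0.1107, 0.205]
eef_rot: [2.459, 1.942, 0.007]
wrist_force: [0.3, 0.5, 0.8]
gripper_width: 0.0584
finger_force: 0.0
```

```bash
python3 - <<'E'
from h import *
im,d=vision.snapshot('side'); save('s2.png',im)
b=np.array([.527,.2486])
plan([(*b,.2,22.6),(*b,.10,22.6)])
print([(np.round(atz('side',x['position'],.09)[:2],3),round(x['score'],2),np.round(x['position'])) for x in nets.place_of('side','block1_mid')])
E
```

```text
now t 8.3 [ 0.6038 -0.1104  0.2019] yaw 76.6 w 0.0595 F 0.0 [ 0.   0.2 -0.5]
[[0.2, -0.1, 54.0], [0.3314, -0.1579, 0.0011]]
[[0.2, -0.1, 54.0], [0.3314, -0.1583, 0.1011]]
[(array([0.387, 0.143]), 0.95, array([172., 248.])), (array([ 0.801, -0.066]), 0.66, array([440., 253.])), (array([0.572, 0.041]), 0.59, array([293., 253.])), (array([ 0.415, -0.041]), 0.55, array([218., 321.]))]
```

View pics/s2.png

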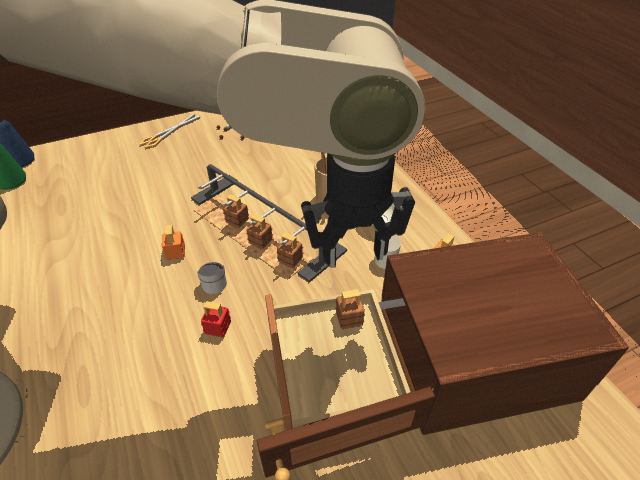

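Side view: block 4 stands in the tray's far-left corner at (349,310). Now block 3.

Emit:
jog_arm(
  series=[
    [[0,0,8],[0.045,-0.02,0],0.3],
    [[0,0,16],[0.09,-0.04,0],0.3],
    [[0,0,24],[0.135,-0.062,0],0.3],
    [[0,0,32],[0.18,-0.084,0],0.3],
    [[0,0,40],[0.225,-0.106,0],0.3],
    [[0,0,48],[0.27,-0.128,0],0.3],
    [[0,0,54],[0.315,-0.15,0],0.3],
    [[0,0,54],[0.3315,-0.158,0.001],0.3],
    [[0,0,54],[0.3315,-0.158,0.05],0.3],
    [[0,0,54],[0.3315,-0.158,0.1],0.3],
    [[0,0,54],[0.3315,-0.158,0.1],0.3],
    [[0,0,54],[0.3315,-0.158,0.1],0.3],
  ],
)

```text
t: 9.55
ee_pos: [0.5262, 0.2488, 0.0999]
eef_rot: [3.081, 0.615, -0.002]
wrist_force: [1.3, 0.3, 1.4]
gripper_width: 0.0595
finger_force: 0.0
```

```bash
python3 - <<'E'
from h import *
b=np.array([.527,.2486])
im,d=vision.snapshot('wrist'); m=[(np.round(x['position']).astype(int).tolist(),round(x['score'],2)) for x in nets.place_of('wrist','block1_mid')]
cal=vision.calibration('wrist')
print([ (u,np.round(atz('wrist',u,.03,cal)[:2],4).tolist()) for u,_ in m])
plan([(*b,.019,22.6)])
E
```

```text
[([515, 444], [0.4258, 0.0221]), ([558, 253], [0.5899, 0.1009])]
now t 9.65 [0.5275 0.2491 0.1021] yaw 22.6 w 0.0601 F 0.0 [ 0.2 -0.3  0.1]
[[0.0, -0.2, -0.0], [-0.001, 0.0002, 0.0831]]
```

Emit:
jog_arm(
  series=[
    [[0,0,0],[0,0,0.042],0.3],
    [[0,0,0],[0,0,0.082],0.3],
    [[0,0,0],[0,0,0.082],0.3],
    [[0,0,0],[0,0,0.082],0.9],
    [[0,0,0],[0,0,0.082],0.9],
    [[0,0,0],[0,0,0.082],0.9],
    [[0,0,0],[0,0,0.082],0.9],
    [[0,0,0],[0,0,0.082],0.9],
  ],
)

```text
t: 10.45
ee_pos: [0.5281, 0.2494, 0.0208]
eef_rot: [-3.081, -0.616, -0.009]
wrist_force: [0.5, -0.7, 8.2]
gripper_width: 0.036
finger_force: 48.1
```

Emit:
jog_arm(
  series=[
    [[0,0,0],[0,0,-0.0115],0.9],
    [[0,0,0],[0,0,-0.0115],0.9],
    [[0,0,0],[0,0,-0.0115],0.9],
    [[0,0,0],[-0.02,0,-0.0115],0.9],
    [[0,0,0],[-0.04,0,-0.0115],0.9],
    [[0,0,0],[-0.06,0,-0.0115],0.9],
    [[0,0,0],[-0.06,0,-0.0115],0.9],
    [[0,0,0],[-0.06,0,-0.05],0.9],
    [[0,0,0],[-0.06,0,-0.1],0.9],
    [[0,0,0],[-0.06,0,-0.15],0.9],
    [[0,0,0],[-0.06,0,-0.18],0.9],
    [[0,0,0],[-0.06,0,-0.18],0.9],
  ],
)

```text
t: 11.65
ee_pos: [0.473, 0.2266, 0.2023]
eef_rot: [-3.08, -0.616, -0.014]
wrist_force: [0.3, -0.6, -0.1]
gripper_width: 0.0362
finger_force: 48.3
```

```bash
python3 - <<'E'
from h import *
vision.snapshot('side')
plan([(*tray(.036,-.060),.199,76.6)])
E
```

```text
now t 11.7 [0.4719 0.2263 0.1994] yaw 22.6 w 0.0363 F 48.3 [ 0.1 -1.  -0.4]
[[0.1, -0.2, -54.0], [-0.0787, 0.4571, 0.0004]]
```

Emit:
jog_arm(
  series=[
    [[0,0,-8],[-0.008,0.046,0],0.9],
    [[0,0,-16],[-0.016,0.092,0],0.9],
    [[0,0,-24],[-0.024,0.138,0],0.9],
    [[0,0,-32],[-0.032,0.184,0],0.9],
    [[0,0,-40],[-0.04,0.23,0],0.9],
    [[0,0,-48],[-0.048,0.276,0],0.9],
    [[0,0,-54],[-0.056,0.322,0],0.9],
    [[0,0,-54],[-0.064,0.368,0],0.9],
    [[0,0,-54],[-0.072,0.414,0],0.9],
    [[0,0,-54],[-0.0785,0.457,0],0.9],
    [[0,0,-54],[-0.0785,0.457,0.03],0.9],
    [[0,0,-54],[-0.0785,0.457,0.03],0.9],
  ],
)

```text
t: 12.9
ee_pos: [0.5721, -0.2261, 0.1621]
eef_rot: [-2.46, -1.939, 0.005]
wrist_force: [-0.3, 0.7, -0.7]
gripper_width: 0.0361
finger_force: 48.4
```

```bash
python3 - <<'E'
from h import *
vision.snapshot('wrist')
plan([(*tray(.036,-.060),.083,76.6)])
E
```

```text
now t 12.95 [ 0.5729 -0.2255  0.1648] yaw 76.6 w 0.0362 F 48.4 [ 0.5 -0.5  0.3]
[[-0.3, -0.1, -0.0], [-0.0001, 0.0026, 0.0818]]
```

Emit:
jog_arm(
  series=[
    [[0,0,0],[0,0.001,0.04],0.9],
    [[0,0,0],[0,0.001,0.07],0.9],
    [[0,0,0],[0,0.001,0.085],0.9],
    [[0,0,0],[0,0.001,0.0855],0.9],
    [[0,0,0],[0,0.001,0.0855],0.9],
    [[0,0,0],[0,0.001,0.0855],0.47],
    [[0,0,0],[0,0.001,0.0855],0.47],
    [[0,0,0],[0,0.001,0.0855],0.47],
    [[0,0,0],[0,0.001,0.05],0.47],
    [[0,0,0],[0,0.001,0],0.47],
    [[0,0,0],[0,0.001,-0.031],0.47],
    [[0,0,0],[0,0.001,-0.031],0.3],
  ],
)

```text
t: 14.15
ee_pos: [0.5764, -0.2272, 0.2041]
eef_rot: [2.458, 1.942, 0.005]
wrist_force: [-1.0, 0.4, 0.4]
gripper_width: 0.0583
finger_force: 0.0
```

```bash
python3 - <<'E'
from h import *
vision.snapshot('side')
b=np.array([.5516,.1719])
plan([(*b,.2,22.6),(*b,.10,22.6)])
E
```

```text
now t 14.2 [ 0.5756 -0.2268  0.201 ] yaw 76.6 w 0.0598 F 0.0 [-0.3  0.4 -0.1]
[[0.3, -0.0, 54.0], [0.3822, -0.1157, -0.0]]
[[0.3, -0.0, 54.0], [0.3824, -0.1162, 0.1]]
```

Emit:
jog_arm(
  series=[
    [[0,0,8],[0.047,-0.014,0],0.3],
    [[0,0,16],[0.094,-0.028,0],0.3],
    [[0,0,24],[0.141,-0.042,0],0.3],
    [[0,0,32],[0.188,-0.056,0],0.3],
    [[0,0,40],[0.235,-0.07,0],0.3],
    [[0,0,48],[0.282,-0.085,0],0.3],
    [[0,0,54],[0.33,-0.1,0],0.3],
    [[0,0,54],[0.377,-0.114,0],0.3],
    [[0,0,54],[0.3825,-0.116,0.02],0.3],
    [[0,0,54],[0.3825,-0.116,0.06],0.3],
    [[0,0,54],[0.3825,-0.116,0.1],0.3],
    [[0,0,54],[0.3825,-0.116,0.1],0.3],
  ],
)

```text
t: 15.4
ee_pos: [0.5472, 0.1723, 0.093]
eef_rot: [-3.08, -0.616, 0.018]
wrist_force: [-0.1, -0.4, 0.2]
gripper_width: 0.0596
finger_force: 0.0
```

```bash
python3 - <<'E'
from h import *
b=np.array([.5516,.1719])
vision.snapshot('side');vision.snapshot('side')
plan([(*b,.019,22.6)])
E
```

```text
now t 15.5 [0.5507 0.1725 0.0989] yaw 22.6 w 0.0596 F 0.0 [ 1.  -0.5  0.6]
[[-0.0, 0.1, -0.0], [0.0007, 0.0009, 0.0799]]
```

Emit:
jog_arm(
  series=[
    [[0,0,0],[0.001,0.001,0.042],0.3],
    [[0,0,0],[0.001,0.001,0.0815],0.3],
    [[0,0,0],[0.001,0.001,0.0815],0.3],
    [[0,0,0],[0.001,0.001,0.0815],0.9],
    [[0,0,0],[0.001,0.001,0.0815],0.9],
    [[0,0,0],[0.001,0.001,0.0815],0.9],
    [[0,0,0],[0.001,0.001,0.0815],0.9],
    [[0,0,0],[0.001,0.001,0.0815],0.9],
  ],
)

```text
t: 16.3
ee_pos: [0.554, 0.1722, 0.0203]
eef_rot: [3.08, 0.615, 0.009]
wrist_force: [-0.8, -0.5, 8.3]
gripper_width: 0.0365
finger_force: 47.5
```

Emit:
jog_arm(
  series=[
    [[0,0,0],[0,0,-0.0115],0.9],
    [[0,0,0],[0,0,-0.0115],0.9],
    [[0,0,0],[0,0,-0.0115],0.9],
    [[0,0,0],[-0.02,0,-0.0115],0.9],
    [[0,0,0],[-0.04,0,-0.0115],0.9],
    [[0,0,0],[-0.06,0,-0.0115],0.9],
    [[0,0,0],[-0.06,0,-0.0115],0.9],
    [[0,0,0],[-0.06,0,-0.05],0.9],
    [[0,0,0],[-0.06,0,-0.1],0.9],
    [[0,0,0],[-0.06,0,-0.15],0.9],
    [[0,0,0],[-0.06,0,-0.18],0.9],
    [[0,0,0],[-0.06,0,-0.18],0.9],
  ],
)

```text
t: 17.5
ee_pos: [0.4989, 0.1494, 0.2017]
eef_rot: [3.08, 0.616, 0.014]
wrist_force: [0.0, -0.1, -1.6]
gripper_width: 0.0366
finger_force: 47.8
```

```bash
python3 - <<'E'
from h import *
im,d=vision.snapshot('side'); save('s3.png',im)
plan([(*tray(-.036,.060),.199,76.6)])
E
```

```text
now t 17.55 [0.4978 0.1492 0.1989] yaw 22.6 w 0.0367 F 47.8 [-0.   0.1 -1.3]
[[0.2, -0.2, -54.0], [-0.0607, 0.2366, 0.0]]
```

View pics/s3.png

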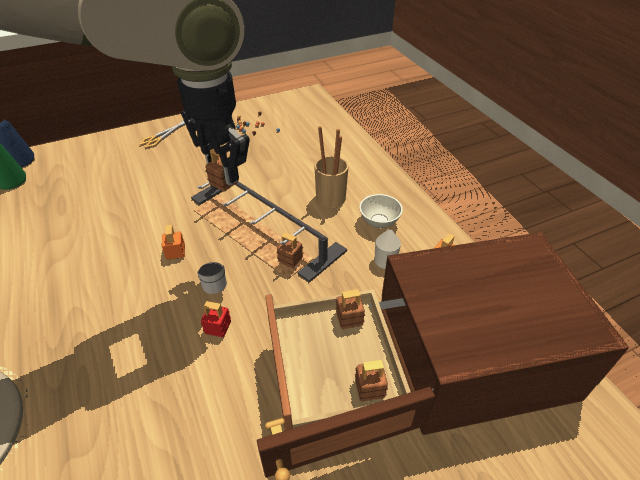

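Side view: two blocks are in the tray at (349,310) and (371,380), block 2 is in the gripper, and block 1 is still on its hook at (290,252). It goes to the near-left slot, shifted slightly away from the front panel.

Emit:
jog_arm(
  series=[
    [[0,0,-8],[-0.007,0.03,0],0.9],
    [[0,0,-16],[-0.014,0.065,0],0.9],
    [[0,0,-24],[-0.022,0.1,0],0.9],
    [[0,0,-32],[-0.03,0.135,0],0.9],
    [[0,0,-40],[-0.038,0.17,0],0.9],
    [[0,0,-48],[-0.048,0.205,0],0.9],
    [[0,0,-54],[-0.058,0.238,0],0.9],
    [[0,0,-54],[-0.058,0.238,0],0.9],
    [[0,0,-54],[-0.058,0.238,0.03],0.9],
    [[0,0,-54],[-0.058,0.238,0.03],0.9],
  ],
)

```text
t: 18.55
ee_pos: [0.5327, -0.0919, 0.1631]
eef_rot: [-2.461, -1.941, 0.006]
wrist_force: [0.4, 0.2, -0.7]
gripper_width: 0.0367
finger_force: 47.8
```

```bash
python3 - <<'E'
from h import *
vision.snapshot('wrist')
plan([(*tray(-.033,.060),.083,76.6)])
E
```

```text
now t 18.6 [ 0.5336 -0.0921  0.1652] yaw 76.6 w 0.0367 F 47.8 [-0.1  0.2 -0.6]
[[-0.3, -0.1, -0.0], [-0.0008, 0.0027, 0.0822]]
```

Emit:
jog_arm(
  series=[
    [[0,0,0],[0,0.002,0.04],0.9],
    [[0,0,0],[0,0.002,0.07],0.9],
    [[0,0,0],[0,0.002,0.085],0.9],
    [[0,0,0],[0,0.002,0.0855],0.9],
    [[0,0,0],[0,0.002,0.0855],0.9],
    [[0,0,0],[0,0.002,0.0855],0.47],
    [[0,0,0],[0,0.002,0.0855],0.47],
    [[0,0,0],[0,0.002,0.0855],0.47],
    [[0,0,0],[0,0.002,0.05],0.47],
    [[0,0,0],[0,0.002,0],0.47],
    [[0,0,0],[0,0.002,-0.031],0.47],
    [[0,0,0],[0,0.002,-0.031],0.3],
  ],
)

```text
t: 19.8
ee_pos: [0.5382, -0.0941, 0.203]
eef_rot: [2.459, 1.942, 0.007]
wrist_force: [-0.1, 0.5, -0.3]
gripper_width: 0.0579
finger_force: 0.0
```

```bash
python3 - <<'E'
from h import *
vision.snapshot('side')
b=np.array([.5857,.0994])
plan([(*b,.2,22.6),(*b,.10,22.6)])
E
```

```text
now t 19.85 [ 0.5372 -0.0937  0.2001] yaw 76.6 w 0.0597 F 0.0 [ 0.3  0.7 -0.4]
[[0.2, -0.1, 54.0], [0.1991, 0.0024, -0.0]]
[[0.2, -0.1, 54.0], [0.1992, 0.002, 0.1]]
```

Emit:
jog_arm(
  series=[
    [[0,0,8],[0.028,0,0],0.3],
    [[0,0,16],[0.056,0,0],0.3],
    [[0,0,24],[0.084,0.001,0],0.3],
    [[0,0,32],[0.112,0.001,0],0.3],
    [[0,0,40],[0.14,0.002,0],0.3],
    [[0,0,48],[0.17,0.002,0],0.3],
    [[0,0,54],[0.199,0.002,0],0.3],
    [[0,0,54],[0.199,0.002,0.05],0.3],
    [[0,0,54],[0.199,0.002,0.1],0.3],
    [[0,0,54],[0.199,0.002,0.1],0.3],
    [[0,0,54],[0.199,0.002,0.1],0.3],
  ],
)

```text
t: 20.95
ee_pos: [0.5845, 0.0995, 0.0984]
eef_rot: [-3.08, -0.615, 0.002]
wrist_force: [1.1, 0.4, 1.5]
gripper_width: 0.06
finger_force: 0.0
```

```bash
python3 - <<'E'
from h import *
b=np.array([.5857,.0994])
vision.snapshot('side');vision.snapshot('side')
plan([(*b,.019,22.6)])
E
```

```text
now t 21.05 [0.5859 0.0994 0.1007] yaw 22.6 w 0.0596 F 0.0 [-1.3 -0.6  0.1]
[[0.1, -0.2, -0.0], [-0.0005, -0.0002, 0.0817]]
```

Emit:
jog_arm(
  series=[
    [[0,0,0],[0,0,0.042],0.3],
    [[0,0,0],[0,0,0.0815],0.3],
    [[0,0,0],[0,0,0.0815],0.3],
    [[0,0,0],[0,0,0.0815],0.9],
    [[0,0,0],[0,0,0.0815],0.9],
    [[0,0,0],[0,0,0.0815],0.9],
    [[0,0,0],[0,0,0.0815],0.9],
    [[0,0,0],[0,0,0.0815],0.9],
  ],
)

```text
t: 21.85
ee_pos: [0.5866, 0.0995, 0.0198]
eef_rot: [3.079, 0.615, 0.009]
wrist_force: [-0.5, -0.5, 7.2]
gripper_width: 0.0384
finger_force: 45.4
```

Emit:
jog_arm(
  series=[
    [[0,0,0],[0,0,-0.0115],0.9],
    [[0,0,0],[0,0,-0.0115],0.9],
    [[0,0,0],[0,0,-0.0115],0.9],
    [[0,0,0],[-0.02,0,-0.0115],0.9],
    [[0,0,0],[-0.04,0,-0.0115],0.9],
    [[0,0,0],[-0.06,0,-0.0115],0.9],
    [[0,0,0],[-0.06,0,-0.0115],0.9],
    [[0,0,0],[-0.06,0,-0.05],0.9],
    [[0,0,0],[-0.06,0,-0.1],0.9],
    [[0,0,0],[-0.06,0,-0.15],0.9],
    [[0,0,0],[-0.06,0,-0.18],0.9],
    [[0,0,0],[-0.06,0,-0.18],0.9],
  ],
)

```text
t: 23.05
ee_pos: [0.5315, 0.0767, 0.2014]
eef_rot: [3.078, 0.615, 0.013]
wrist_force: [0.5, 0.3, -1.3]
gripper_width: 0.0386
finger_force: 45.5
```

```bash
python3 - <<'E'
from h import *
vision.snapshot('side')
plan([(*tray(-.033,-.060),.199,76.6)])
E
```

```text
now t 23.1 [0.5304 0.0768 0.1985] yaw 22.6 w 0.0385 F 45.5 [-0.7 -0.  -0.6]
[[0.2, -0.1, -54.0], [-0.1311, 0.2561, -0.0006]]
```

Emit:
jog_arm(
  series=[
    [[0,0,-8],[-0.018,0.036,0],0.9],
    [[0,0,-16],[-0.036,0.072,0],0.9],
    [[0,0,-24],[-0.055,0.108,0],0.9],
    [[0,0,-32],[-0.074,0.144,0],0.9],
    [[0,0,-40],[-0.093,0.18,0],0.9],
    [[0,0,-48],[-0.112,0.218,0],0.9],
    [[0,0,-54],[-0.131,0.256,0],0.9],
    [[0,0,-54],[-0.131,0.256,0],0.9],
    [[0,0,-54],[-0.131,0.256,0.03],0.9],
    [[0,0,-54],[-0.131,0.256,0.03],0.9],
  ],
)

```text
t: 24.1
ee_pos: [0.5051, -0.2087, 0.1625]
eef_rot: [-2.46, -1.941, 0.004]
wrist_force: [-0.4, 0.5, -1.1]
gripper_width: 0.0385
finger_force: 45.5
```

```bash
python3 - <<'E'
from h import *
vision.snapshot('wrist')
plan([(*tray(-.033,-.060),.083,76.6)])
E
```

```text
now t 24.15 [ 0.5059 -0.2091  0.1647] yaw 76.6 w 0.0381 F 45.5 [-0.4 -0.6  0.6]
[[-0.3, -0.1, -0.0], [-0.0006, 0.0025, 0.0817]]
```

Emit:
jog_arm(
  series=[
    [[0,0,0],[0,0.002,0.04],0.9],
    [[0,0,0],[0,0.002,0.07],0.9],
    [[0,0,0],[0,0.002,0.085],0.9],
    [[0,0,0],[0,0.002,0.0855],0.9],
    [[0,0,0],[0,0.002,0.0855],0.9],
    [[0,0,0],[0,0.002,0.0855],0.47],
    [[0,0,0],[0,0.002,0.0855],0.47],
    [[0,0,0],[0,0.002,0.0855],0.47],
    [[0,0,0],[0,0.002,0.05],0.47],
    [[0,0,0],[0,0.002,0],0.47],
    [[0,0,0],[0,0.002,-0.031],0.47],
    [[0,0,0],[0,0.002,-0.031],0.3],
  ],
)

```text
t: 25.35
ee_pos: [0.5101, -0.2115, 0.2026]
eef_rot: [2.459, 1.942, 0.004]
wrist_force: [0.4, -0.4, -0.5]
gripper_width: 0.0581
finger_force: 0.0
```

```bash
python3 - <<'E'
from h import *
im,d=vision.snapshot('side'); save('s4.png',im)
p=cloud('side',d,np.ones_like(d,bool)); b=p[(p[:,2]>.03)&(p[:,2]<.06)&(p[:,0]>.35)&(p[:,0]<.52)&(p[:,1]>.06)&(p[:,1]<.18)]
print('tin side',len(b),cv2.minEnclosingCircle(b[:,:2].astype(np.float32)))
t=b[b[:,2]>.046]; print(t.mean(0), np.ptp(t,axis=0))
im,d=vision.snapshot('scene')
p=cloud('scene',d,np.ones_like(d,bool)); b=p[(p[:,2]>.03)&(p[:,2]<.06)&(p[:,0]>.35)&(p[:,0]<.52)&(p[:,1]>.06)&(p[:,1]<.18)]
print('tin scene',len(b),cv2.minEnclosingCircle(b[:,:2].astype(np.float32)) if len(b) else 0)
print([np.round(atz('side',x['position'],.025)[:2],4) for x in nets.place_of('side','tin_mid')[:2]],[np.round(atz('scene',x['position'],.025)[:2],4) for x in nets.place_of('scene','tin_mid')[:2]])
b=(.439,.109)
plan([(*b,.2,22.6),(*b,.10,22.6)])
E
```

```text
tin side 453 ((0.4376005232334137, 0.1112888902425766), 0.025746239349246025)
[0.43440108 0.09314013 0.04818596] [0.04626562 0.02317997 0.00490848]
tin scene 280 ((0.43750566244125366, 0.11409686505794525), 0.02644638530910015)
[array([0.4385, 0.1098])] [array([0.436 , 0.1178]), array([ 0.398 , -0.3887])]
now t 25.55 [ 0.5081 -0.2103  0.1964] yaw 76.6 w 0.0598 F 0.0 [-0.  -0.2 -0.1]
[[-0.1, 0.0, 54.0], [0.2945, -0.1412, -0.003]]
[[-0.1, 0.0, 54.0], [0.2945, -0.141, 0.097]]
```

View pics/s4.png

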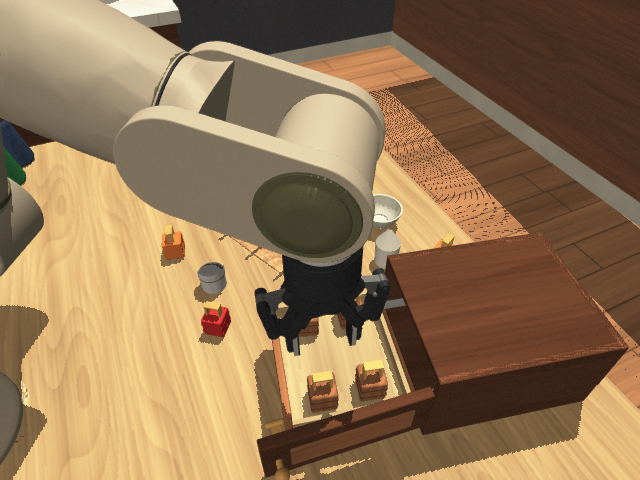

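Side view: all four blocks stand in the tray, and the nearer pair is at (322,390) and (371,380). The tin is still at (212,278), about (0.4375, 0.1125) in world. I keep the tray yaw and go to the tin.

Emit:
jog_arm(
  series=[
    [[0,0,0],[0.045,-0.02,0],0.05],
    [[0,0,0],[0.09,-0.042,0],0.05],
    [[0,0,0],[0.135,-0.064,0],0.05],
    [[0,0,0],[0.18,-0.086,0],0.05],
    [[0,0,0],[0.225,-0.108,0],0.05],
    [[0,0,0],[0.27,-0.13,0],0.05],
    [[0,0,0],[0.298,-0.1435,0],0.05],
    [[0,0,0],[0.298,-0.1435,0],0.05],
    [[0,0,0],[0.298,-0.1435,0.05],0.05],
    [[0,0,0],[0.298,-0.1435,0.097],0.05],
    [[0,0,0],[0.298,-0.1435,0.097],0.05],
    [[0,0,0],[0.298,-0.1435,0.097],0.05],
  ],
)

```text
t: 26.75
ee_pos: [0.4383, 0.1121, 0.1012]
eef_rot: [-2.465, -1.946, 0.002]
wrist_force: [0.2, 0.1, 1.1]
gripper_width: 0.0813
finger_force: 0.0
```

```bash
python3 - <<'E'
from h import *
im,d=vision.snapshot('wrist'); save('w2.png',im); cal=vision.calibration('wrist')
for x in nets.place_of('wrist','tin_mid')[:2]: print(np.round(x['position']),x['score'],np.round(atz('wrist',x['position'],.025,cal)[:2],4))
plan([(.4375,.1125,.013,76.6)])
E
```

```text
[328. 255.] 0.55 [0.4409 0.1099]
now t 26.85 [0.4394 0.1122 0.1027] yaw 76.6 w 0.0809 F 0.0 [0.2 0.3 0.3]
[[0.2, -0.0, -0.0], [-0.0002, -0.0022, 0.0897]]
```

View pics/w2.png

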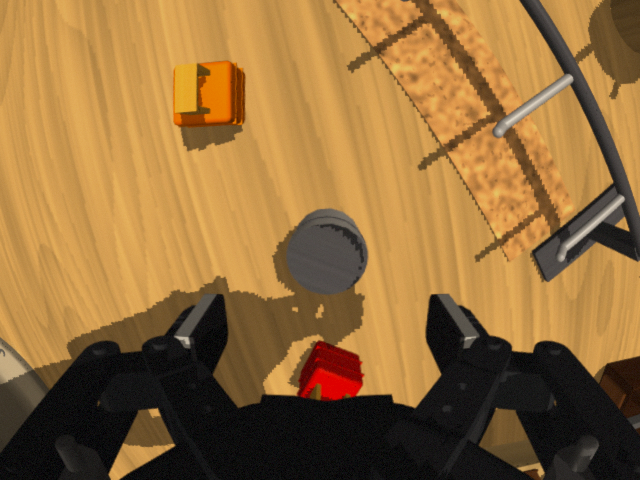

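Wrist view: the tin lid at (327,257) is centred between the fingers, and the red look-alike at (330,370) is clear. I descend and grasp.

Emit:
jog_arm(
  series=[
    [[0,0,0],[0,-0.001,0.045],0.05],
    [[0,0,0],[0,-0.001,0.08],0.05],
    [[0,0,0],[0,-0.001,0.089],0.05],
    [[0,0,0],[0,-0.001,0.089],0.05],
    [[0,0,0],[0,-0.001,0.089],0.8],
    [[0,0,0],[0,-0.001,0.089],0.8],
    [[0,0,0],[0,-0.001,0.089],0.8],
    [[0,0,0],[0,-0.001,0.089],0.8],
    [[0,0,0],[0,-0.001,0.089],0.8],
    [[0,0,0],[0,-0.001,0.089],0.8],
  ],
  force=60,
)

```text
t: 27.85
ee_pos: [0.4382, 0.1128, 0.0135]
eef_rot: [2.464, 1.946, 0.004]
wrist_force: [-1.7, -0.0, 11.8]
gripper_width: 0.046
finger_force: 59.5
```

Emit:
jog_arm(
  series=[
    [[0,0,0],[0,0,-0.04],0.8],
    [[0,0,0],[0,0,-0.09],0.8],
    [[0,0,0],[0,0,-0.14],0.8],
    [[0,0,0],[0,0,-0.186],0.8],
    [[0,0,0],[0,0,-0.186],0.8],
    [[0,0,0],[0,0,-0.186],0.8],
  ],
)

```text
t: 28.45
ee_pos: [0.437, 0.1128, 0.1984]
eef_rot: [2.464, 1.946, 0.002]
wrist_force: [-0.1, -0.4, -2.5]
gripper_width: 0.0456
finger_force: 62.3
```

```bash
python3 - <<'E'
from h import *
vision.snapshot('side')
plan([(*tray(0,0),.2,76.6)])
E
```

```text
now t 28.5 [0.4365 0.1128 0.1971] yaw 76.6 w 0.0458 F 62.3 [-0.2 -0.4 -2.2]
[[-0.1, 0.0, 0.0], [-0.2375, 0.1772, -0.003]]
```

Emit:
jog_arm(
  series=[
    [[0,0,0],[-0.037,0.028,-0.002],0.8],
    [[0,0,0],[-0.074,0.056,-0.002],0.8],
    [[0,0,0],[-0.111,0.084,-0.002],0.8],
    [[0,0,0],[-0.148,0.112,-0.002],0.8],
    [[0,0,0],[-0.185,0.14,-0.002],0.8],
    [[0,0,0],[-0.222,0.166,-0.002],0.8],
    [[0,0,0],[-0.2375,0.177,-0.002],0.8],
    [[0,0,0],[-0.2375,0.177,-0.002],0.8],
    [[0,0,0],[-0.2375,0.177,0.028],0.8],
    [[0,0,0],[-0.2375,0.177,0.028],0.8],
    [[0,0,0],[-0.2375,0.177,0.028],0.8],
  ],
)

```text
t: 29.6
ee_pos: [0.5538, -0.1583, 0.1693]
eef_rot: [-2.463, -1.947, 0.001]
wrist_force: [-0.0, -0.3, -0.9]
gripper_width: 0.0457
finger_force: 62.2
```

```bash
python3 - <<'E'
from h import *
vision.snapshot('wrist')
plan([(*tray(0,0),.084,76.6)])
E
```

```text
now t 29.65 [ 0.5543 -0.1586  0.1703] yaw 76.6 w 0.0462 F 62.2 [ 0.2  0.1 -1.5]
[[-0.0, -0.0, 0.0], [-0.0007, -0.0002, 0.0863]]
```

Emit:
jog_arm(
  series=[
    [[0,0,0],[0,0,0.04],0.8],
    [[0,0,0],[0,0,0.07],0.8],
    [[0,0,0],[0,0,0.085],0.8],
    [[0,0,0],[0,0,0.0865],0.8],
    [[0,0,0],[0,0,0.0865],0.8],
    [[0,0,0],[0,0,0.0865],0.28],
    [[0,0,0],[0,0,0.0865],0.28],
    [[0,0,0],[0,0,0.0865],0.28],
    [[0,0,0],[0,0,0.05],0.28],
    [[0,0,0],[0,0,0],0.28],
    [[0,0,0],[0,0,-0.05],0.28],
    [[0,0,0],[0,0,-0.07],0.28],
  ],
)

```text
t: 30.85
ee_pos: [0.5553, -0.1597, 0.2453]
eef_rot: [2.46, 1.943, 0.005]
wrist_force: [0.0, 0.3, -0.9]
gripper_width: 0.0615
finger_force: 0.0
```

```bash
python3 - <<'E'
from h import *
im,d=vision.snapshot('wrist'); save('w3.png',im)
plan([(*cab(-.28,0),.2,-13.4),(*cab(-.28,0),.095,-13.4)])
E
```

```text
now t 30.9 [ 0.5557 -0.1599  0.2466] yaw 76.6 w 0.0611 F 0.0 [ 0.  -0.1  2. ]
[[0.6, -0.3, 90.0], [0.0004, -0.1774, 0.0449]]
[[0.6, -0.3, 90.0], [0.0006, -0.1784, 0.1499]]
```

View pics/w3.png

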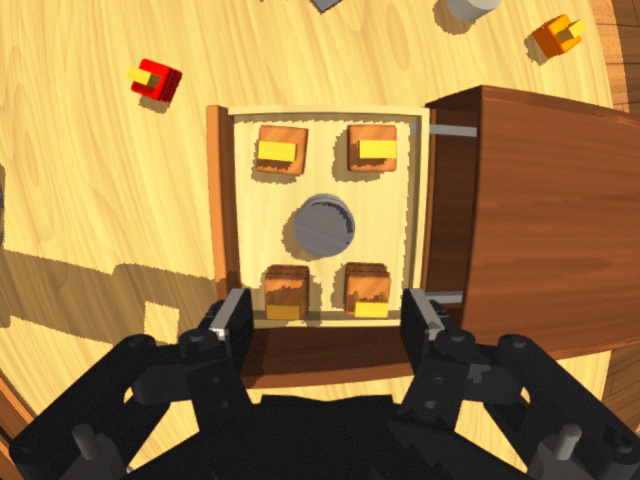

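Wrist view: the four blocks are at (282,150), (373,148), (287,292) and (367,290) and the tin is at (324,226). All are on the tray floor with nothing stacked, and they have been let go. Now I prepare the push: fingers shut, turned to yaw 166.6° with the camera on the robot's side, and tilted 12°.

```bash
cat >> h.py <<'E'
def plan2(wps):  # (cabx,caby,z,tilt,yaw)
    s=sensors.read_state(); p0=np.array(s['ee_pos']); R0=R.from_rotvec(s['eef_rot']).as_matrix()
    d=(p0[:2]-CF); print('t',round(s['t'],2),'cab',np.round([d@CX_,d@CYv,p0[2]],4),'world',np.round(p0,4),'F',np.round(s['wrist_force'],1))
    ax=np.array([*CYv,0])
    for (x,y,z,tl,yaw) in wps:
        T=R.from_rotvec(-np.radians(tl)*ax).as_matrix()@tool(yaw)
        print([np.round(np.degrees(R.from_matrix(R0.T@T).as_rotvec()),1).tolist(),np.round(R0.T@(np.array([*cab(x,y),z])-p0),4).tolist()])
E
python3 - <<'E'
from h import *
c=np.array(vision.calibration('wrist')['pose']); s=sensors.read_state(); print('cam in tool',R.from_rotvec(s['eef_rot']).as_matrix().T@(c[:3,3]-s['ee_pos']))
plan2([(-.26,0,.245,0,166.6),(-.26,0,.245,12,166.6)])
E
```

```text
cam in tool [ 0.06791795  0.00111388 -0.14078683]
t 30.9 cab [-1.031e-01 -2.000e-04  2.466e-01] world [ 0.5557 -0.1599  0.2466] F [ 0.  -0.1  2. ]
[[0.3, 0.6, -90.0], [0.0003, -0.1569, 0.0001]]
[[-9.1, -8.9, -89.7], [0.0003, -0.1569, 0.0001]]
```

Emit:
jog_arm(
  series=[
    [[0,0,-8],[0,-0.03,0],1],
    [[0,0,-16],[0,-0.06,0],1],
    [[0,0,-24],[0,-0.09,0],1],
    [[0,0,-32],[0,-0.12,0],1],
    [[0,0,-40],[0,-0.15,0],1],
    [[0,0,-48],[0,-0.157,0],1],
    [[0,0,-56],[0,-0.157,0],1],
    [[0,0,-64],[0,-0.157,0],1],
    [[0,0,-72],[0,-0.157,0],1],
    [[0,0,-80],[0,-0.157,0],1],
    [[0,0,-88],[0,-0.157,0],1],
    [[0,0,-90],[0,-0.157,0],1],
  ],
)

```text
t: 32.1
ee_pos: [0.4014, -0.1228, 0.2396]
eef_rot: [-0.36, -3.121, -0.0]
wrist_force: [-0.3, 0.2, 0.9]
gripper_width: 0.0
finger_force: 0.0
```

```bash
python3 - <<'E'
from h import *
vision.snapshot('side')
plan2([(-.245,0,.245,12,166.6),(-.245,0,.098,12,166.6),(-.09,0,.098,12,166.6),(-.02,0,.098,12,166.6),(-.008,0,.098,12,166.6)])
E
```

```text
t 32.15 cab [-2.618e-01  1.000e-04  2.396e-01] world [ 0.4014 -0.1228  0.2396] F [-0.3 -0.2 -0.5]
[[0.0, -12.0, 0.2], [-0.0168, -0.0002, -0.0054]]
[[0.0, -12.0, 0.2], [-0.0168, -0.0002, 0.1416]]
[[0.0, -12.0, 0.2], [-0.1718, -0.0008, 0.1416]]
[[0.0, -12.0, 0.2], [-0.2418, -0.001, 0.1415]]
[[0.0, -12.0, 0.2], [-0.2538, -0.0011, 0.1415]]
```

Emit:
jog_arm(
  series=[
    [[0,-6,0],[-0.008,0,0.03],1],
    [[0,-12,0],[-0.0165,0,0.07],1],
    [[0,-12,0],[-0.0165,0,0.11],1],
    [[0,-12,0],[-0.0165,0,0.141],1],
    [[0,-12,0],[-0.03,0,0.141],1],
    [[0,-12,0],[-0.05,0,0.141],1],
    [[0,-12,0],[-0.07,0,0.141],1],
    [[0,-12,0],[-0.09,0,0.141],1],
    [[0,-12,0],[-0.11,0,0.141],1],
    [[0,-12,0],[-0.13,0,0.141],1],
    [[0,-12,0],[-0.15,0,0.141],1],
    [[0,-12,0],[-0.17,0,0.141],1],
  ],
)

```text
t: 33.35
ee_pos: [0.5669, -0.1624, 0.0982]
eef_rot: [0.344, 2.915, -0.036]
wrist_force: [-2.6, -2.4, 2.3]
gripper_width: 0.0
finger_force: 1.6
```

```bash
python3 - <<'E'
from h import *
vision.snapshot('side')
plan2([(-.035,0,.098,12,166.6),(-.008,0,.098,12,166.6)])
E
```

```text
t 33.4 cab [-0.0891 -0.0003  0.0986] world [ 0.5693 -0.1632  0.0986] F [-1.4 -0.6 -0.5]
[[-0.0, 0.1, -0.1], [-0.0527, 0.0004, 0.0119]]
[[-0.0, 0.1, -0.1], [-0.0791, 0.0004, 0.0175]]
```

Emit:
jog_arm(
  series=[
    [[0,0,0],[-0.02,0,0.0043],1],
    [[0,0,0],[-0.04,0,0.0086],1],
    [[0,0,0],[-0.055,0,0.0118],1],
    [[0,0,0],[-0.065,0,0.014],1],
    [[0,0,0],[-0.072,0,0.0155],1],
    [[0,0,0],[-0.077,0,0.0165],1],
    [[0,0,0],[-0.077,0,0.0165],1],
    [[0,0,0],[-0.077,0,0.0165],1],
  ],
)

```text
t: 34.2
ee_pos: [0.6434, -0.1805, 0.0988]
eef_rot: [0.342, 2.913, -0.036]
wrist_force: [-0.8, 0.6, 0.4]
gripper_width: 0.0
finger_force: 0.0
```

```bash
python3 - <<'E'
from h import *
vision.snapshot('side')
plan2([(-.008,0,.098,12,166.6),(-.002,0,.098,12,166.6)])
E
```

```text
t 34.25 cab [-0.013   0.0001  0.0988] world [ 0.6434 -0.1805  0.0988] F [-0.2  0.  -0.3]
[[-0.0, 0.0, -0.0], [-0.0047, -0.0001, 0.0018]]
[[-0.0, 0.0, -0.0], [-0.0106, -0.0001, 0.0031]]
```

Emit:
jog_arm(
  series=[
    [[0,0,0],[-0.003,0,0.0006],1],
    [[0,0,0],[-0.005,0,0.001],1],
    [[0,0,0],[-0.007,0,0.0015],1],
    [[0,0,0],[-0.009,0,0.002],1],
    [[0,0,0],[-0.009,0,0.002],1],
    [[0,0,0],[-0.009,0,0.002],1],
  ],
)

```text
t: 34.85
ee_pos: [0.6509, -0.1822, 0.0986]
eef_rot: [0.342, 2.918, -0.035]
wrist_force: [-15.1, 3.4, 9.3]
gripper_width: 0.0005
finger_force: 7.9
```

```bash
python3 - <<'E'
from h import *
im,d=vision.snapshot('side'); save('s5.png',im)
plan2([(-.05,0,.12,12,166.6)])
q=cloud('side',d,np.ones_like(d,bool)); e=q[:,:2]-CF; X=e@CX_;Y=e@CYv
m=(np.abs(Y)<.09)&(X>-.06)&(X<.03)&(q[:,2]>.06)&(q[:,2]<.125)
h,b=np.histogram(X[m],bins=np.arange(-.06,.031,.003)); print([(round(a,3),int(n)) for a,n in zip(b,h) if n])
m=(np.abs(Y)<.09)&(X>-.03)&(X<.03)&(q[:,2]>.01)&(q[:,2]<.045); print('dummy front',np.median(X[m]),m.sum())
E
```

```text
t 34.9 cab [-0.0053  0.0001  0.0986] world [ 0.6509 -0.1822  0.0986] F [-14.5   3.7   9.2]
[[0.0, -0.3, 0.0], [0.0394, -0.0001, -0.03]]
[(np.float64(-0.024), 8), (np.float64(-0.021), 11), (np.float64(-0.018), 8), (np.float64(-0.015), 4), (np.float64(0.0), 41), (np.float64(0.003), 718), (np.float64(0.006), 58)]
dummy front -0.004142842948653013 783
```

View pics/s5.png

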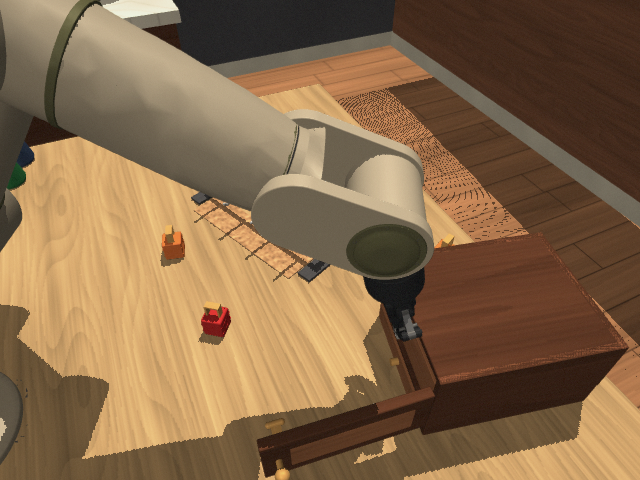

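Side view: the tray panel is recessed in the cabinet front at (400,340), its depth is about 4–5 mm behind the front, and the push met 15 N. The tray is home. I back off and swing round outside the door.

```bash
cat >> h.py <<'E'
def door(th,rho,off):
    u=np.array([-np.sin(th),np.cos(th)]); n=np.array([-np.cos(th),-np.sin(th)])
    p=np.array([-.0075,-.110])+rho*u+(.0075+off)*n; return p[0],p[1]
dyaw=lambda th:-13.4+np.degrees(th)
E
python3 - <<'E'
from h import *
plan2([(-.05,0,.11,12,166.6),(-.1,0,.25,0,166.6),(*door(1.688,.155,.045),.25,0,83.3)])
E
```

```text
t 34.9 cab [-0.0053  0.0001  0.0986] world [ 0.6509 -0.1822  0.0986] F [-14.5   3.7   9.2]
[[0.0, -0.3, 0.0], [0.0415, -0.0001, -0.0202]]
[[0.0, 11.7, 0.0], [0.062, -0.0001, -0.1675]]
[[8.5, 9.6, 83.0], [0.1162, -0.1803, -0.1787]]
```

Emit:
jog_arm(
  series=[
    [[0,0,0],[0.02,0,-0.004],1],
    [[0,0,0],[0.05,0,-0.015],1],
    [[0,6,0],[0.056,0,-0.06],1],
    [[0,12,0],[0.06,0,-0.11],1],
    [[0,12,0],[0.062,0,-0.155],1],
    [[0,12,0],[0.062,0,-0.168],1],
    [[0,12,0],[0.062,0,-0.168],1],
  ],
)

```text
t: 35.6
ee_pos: [0.5601, -0.1608, 0.2519]
eef_rot: [0.366, 3.116, -0.002]
wrist_force: [0.1, -0.1, -0.9]
gripper_width: -0.0004
finger_force: 0.0
```

```bash
python3 - <<'E'
from h import *
vision.snapshot('side')
im,d=vision.snapshot('scene'); q=cloud('scene',d,np.ones_like(d,bool))
e=q[:,:2]-CF; X=e@CX_;Y=e@CYv
m=(q[:,2]>.12)&(q[:,2]<.142)&(X<-.02)&(X>-.25)&(Y<-.09)&(Y>-.2)
k=cv2.minAreaRect(np.stack([X[m],Y[m]],1).astype(np.float32)); print(m.sum(),k); v=cv2.fitLine(np.stack([X[m],Y[m]],1).astype(np.float32),cv2.DIST_HUBER,0,.01,.01).ravel(); print(v)
plan2([(*door(1.688,.155,.045),.25,0,83.3),(*door(1.688,.155,.045),.105,0,83.3)])
E
```

```text
751 ((-0.12409047782421112, -0.11144882440567017), (0.20887726545333862, 0.038505587726831436), 5.322543144226074)
[ 0.9952349   0.09750661 -0.12357344 -0.11472753]
t 35.7 cab [-9.940e-02  2.000e-04  2.484e-01] world [ 0.5593 -0.1604  0.2484] F [-0.1 -0.5 -1.3]
[[-0.0, -0.1, 83.3], [0.0559, -0.1805, -0.0016]]
[[-0.0, -0.1, 83.3], [0.0556, -0.1805, 0.1434]]
```

Emit:
jog_arm(
  series=[
    [[0,0,8.5],[0.006,-0.02,0],1],
    [[0,0,17],[0.012,-0.04,0],1],
    [[0,0,25],[0.018,-0.06,0],1],
    [[0,0,33],[0.024,-0.08,0],1],
    [[0,0,41],[0.03,-0.1,0],1],
    [[0,0,49],[0.036,-0.12,0],1],
    [[0,0,57],[0.042,-0.14,0],1],
    [[0,0,65],[0.048,-0.16,0],1],
    [[0,0,73],[0.054,-0.18,0],1],
    [[0,0,81],[0.056,-0.1805,0],1],
    [[0,0,83.3],[0.056,-0.1805,0],1],
    [[0,0,83.3],[0.056,-0.1805,0],1],
  ],
)

```text
t: 36.9
ee_pos: [0.4629, -0.323, 0.2478]
eef_rot: [-2.345, -2.085, -0.0]
wrist_force: [-0.3, 0.1, -0.5]
gripper_width: 0.0001
finger_force: 0.0
```

Emit:
jog_arm(
  series=[
    [[0,0,0],[0,0,0.05],1],
    [[0,0,0],[0,0,0.1],1],
    [[0,0,0],[0,0,0.144],1],
    [[0,0,0],[0,0,0.144],1],
    [[0,0,0],[0,0,0.144],1],
  ],
)

```text
t: 37.4
ee_pos: [0.4634, -0.3232, 0.1064]
eef_rot: [-2.346, -2.088, -0.0]
wrist_force: [-1.3, -0.4, 0.3]
gripper_width: -0.0002
finger_force: 0.0
```

```bash
python3 - <<'E'
from h import *
im,d=vision.snapshot('wrist'); save('w4.png',im)
plan2([(*door(1.67,.155,.02),.105,0,dyaw(1.67))]+[(*door(t,.155,.011),.105,0,dyaw(t)) for t in np.arange(1.57,.3,-.13)])
E
```

```text
t 37.45 cab [-0.1543 -0.1809  0.1078] world [ 0.464  -0.3238  0.1078] F [1.  0.7 0.5]
[[0.1, 0.1, 1.1], [0.0285, -0.0014, 0.0027]]
[[0.1, 0.1, 6.8], [0.0531, -0.002, 0.0027]]
[[0.1, 0.1, 14.2], [0.0734, -0.0007, 0.0027]]
[[0.1, 0.1, 21.7], [0.0932, 0.0033, 0.0026]]
[[0.1, 0.1, 29.1], [0.1125, 0.0097, 0.0026]]
[[0.1, 0.1, 36.6], [0.1307, 0.0186, 0.0026]]
[[0.1, 0.0, 44.0], [0.1476, 0.0298, 0.0026]]
[[0.1, 0.0, 51.5], [0.1629, 0.0431, 0.0026]]
[[0.2, 0.0, 58.9], [0.1764, 0.0583, 0.0026]]
[[0.2, 0.0, 66.4], [0.1878, 0.0751, 0.0026]]
[[0.2, 0.0, 73.8], [0.1969, 0.0932, 0.0026]]
```

View pics/w4.png

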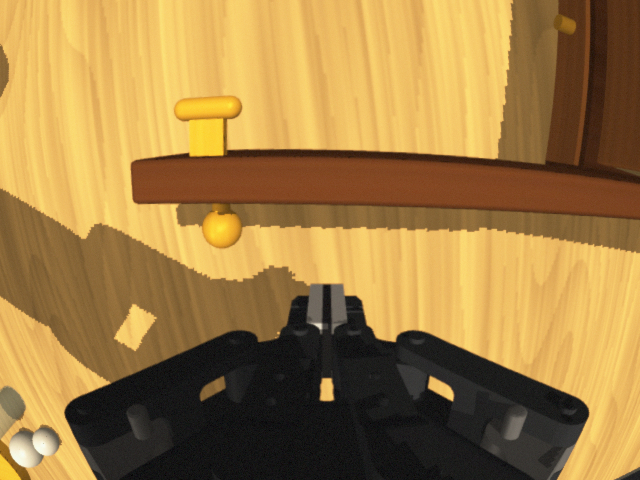

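Wrist view: the closed fingers at (327,300) stand outside the door, clear of the ball knob at (222,228). I push the door along its arc.

Emit:
jog_arm(
  series=[
    [[0,0,1],[0.0285,-0.0015,-0.004],1],
    [[0,0,7],[0.053,-0.002,-0.004],1],
    [[0,0,14.2],[0.0735,-0.0005,-0.004],1],
    [[0,0,21.7],[0.093,0.0035,-0.004],1],
    [[0,0,29],[0.1125,0.0095,-0.004],1],
    [[0,0,36.6],[0.1305,0.0185,-0.004],1],
    [[0,0,44],[0.1475,0.03,-0.004],1],
    [[0,0,51.5],[0.163,0.043,-0.004],1],
    [[0,0,59],[0.1765,0.0585,-0.004],1],
    [[0,0,66.4],[0.188,0.075,-0.004],1],
    [[0,0,73.8],[0.197,0.093,-0.004],1],
  ],
)

```text
t: 38.55
ee_pos: [0.5802, -0.138, 0.113]
eef_rot: [3.129, 0.253, 0.006]
wrist_force: [0.1, -0.4, -0.3]
gripper_width: 0.0
finger_force: 0.3
```

```bash
python3 - <<'E'
from h import *
vision.snapshot('side')
plan2([(*door(t,.155,.011),.112,0,dyaw(t)) for t in (.3,.2,.12,.08,.05,.03,.01,0,-.02)])
E
```

```text
t 38.6 cab [-0.0824  0.0279  0.1129] world [ 0.5823 -0.1373  0.1129] F [-0.7  1.9  0.3]
[[0.1, -0.3, 5.1], [0.0123, -0.0, 0.001]]
[[0.1, -0.3, 10.8], [0.0279, 0.0003, 0.0011]]
[[0.1, -0.3, 15.4], [0.0403, 0.0017, 0.0012]]
[[0.1, -0.3, 17.7], [0.0465, 0.0028, 0.0012]]
[[0.1, -0.3, 19.4], [0.0511, 0.0037, 0.0012]]
[[0.1, -0.3, 20.6], [0.0541, 0.0044, 0.0012]]
[[0.1, -0.3, 21.7], [0.0571, 0.0052, 0.0013]]
[[0.1, -0.3, 22.3], [0.0587, 0.0056, 0.0013]]
[[0.1, -0.3, 23.5], [0.0617, 0.0065, 0.0013]]
```

Emit:
jog_arm(
  series=[
    [[0,0,5],[0.012,0,0.001],1],
    [[0,0,11],[0.028,0,0.001],1],
    [[0,0,15.5],[0.04,0.0015,0.001],1],
    [[0,0,18],[0.0465,0.003,0.001],1],
    [[0,0,19.5],[0.051,0.0035,0.001],1],
    [[0,0,20.6],[0.054,0.0045,0.001],1],
    [[0,0,21.7],[0.057,0.005,0.001],1],
    [[0,0,22.3],[0.059,0.0055,0.001],1],
    [[0,0,22.3],[0.062,0.0055,0.001],1],
    [[0,0,22.3],[0.063,0.0055,0.001],1],
    [[0,0,22.3],[0.063,0.0055,0.001],1],
  ],
)

```text
t: 39.7
ee_pos: [0.6417, -0.1333, 0.1088]
eef_rot: [-3.122, 0.35, -0.0]
wrist_force: [-0.5, -0.0, 0.3]
gripper_width: -0.0001
finger_force: 0.0
```

```bash
cat > dchk.py <<'E'
from h import *
def chk():
    for cam in ('side','scene'):
        im,d=vision.snapshot(cam); q=cloud(cam,d,np.ones_like(d,bool)); e=q[:,:2]-CF; X=e@CX_;Y=e@CYv
        m=(q[:,2]>.06)&(q[:,2]<.13)&(X<.01)&(X>-.06)&(np.abs(Y)<.105); 
        if m.sum()>100: print(cam,m.sum(),[(round(y,2),round(float(np.median(X[m&(np.abs(Y-y)<.015)])),4)) for y in np.arange(-.09,.1,.03) if (m&(np.abs(Y-y)<.015)).sum()>5])
        if cam=='side': save('s_%d.png'%(sensors.read_state()['t']*10),im); m=(q[:,2]>.01)&(q[:,2]<.045)&(X<.01)&(X>-.03)&(np.abs(Y)<.105); print('dummy',np.median(X[m]))
E
python3 - <<'E'
from dchk import *
plan2([(*door(t,.155,.011),.112,0,dyaw(0)) for t in (0,-.02)])
chk()
E
```

```text
t 39.7 cab [-0.0256  0.0456  0.1088] world [ 0.6417 -0.1333  0.1088] F [-0.5 -0.   0.3]
[[-0.0, -0.0, 0.6], [-0.0004, 0.0006, -0.0032]]
[[-0.0, -0.0, 0.6], [0.0027, 0.0003, -0.0032]]
side 1823 [(np.float64(-0.09), -0.0157), (np.float64(-0.06), -0.0167), (np.float64(-0.03), -0.0166), (np.float64(0.0), -0.0165), (np.float64(0.03), -0.0168), (np.float64(0.06), -0.0164), (np.float64(0.09), -0.0342)]
dummy -0.004575161113712477
scene 108 [(np.float64(0.06), -0.028), (np.float64(0.09), -0.0315)]
```

Emit:
jog_arm(
  series=[
    [[0,0,0],[0.002,0,0],1],
    [[0,0,0],[0.004,0,0],1],
    [[0,0,0],[0.006,0,0],1],
    [[0,0,0],[0.007,0,0],1],
    [[0,0,0],[0.007,0,0],1],
  ],
)

```text
t: 40.3
ee_pos: [0.6418, -0.1333, 0.1089]
eef_rot: [-3.12, 0.349, 0.032]
wrist_force: [-46.6, 8.4, 21.8]
gripper_width: 0.0005
finger_force: 23.4
```

```bash
python3 - <<'E'
from dchk import *
chk(); plan2([])
E
```

```text
side 1820 [(np.float64(-0.09), -0.0157), (np.float64(-0.06), -0.0167), (np.float64(-0.03), -0.0166), (np.float64(0.0), -0.0165), (np.float64(0.03), -0.0167), (np.float64(0.06), -0.0165), (np.float64(0.09), -0.0342)]
dummy -0.0045478440073536625
scene 105 [(np.float64(0.06), -0.0278), (np.float64(0.09), -0.0313)]
t 40.4 cab [-0.0255  0.0456  0.1089] world [ 0.6417 -0.1333  0.1089] F [-45.1   8.7  21.2]
```

The door did not move under a firm push, so it is at its stop. Now I retract.

Emit:
jog_arm(
  series=[
    [[0,0,0],[-0.007,0,0],1],
    [[0,0,0],[-0.03,0,0],1],
    [[0,0,0],[-0.08,0,0],1],
    [[0,0,0],[-0.12,0,-0.03],1],
    [[0,0,0],[-0.14,0,-0.08],1],
    [[0,0,0],[-0.16,0,-0.13],1],
    [[0,0,0],[-0.2,0,-0.16],1],
    [[0,0,0],[-0.23,0,-0.16],1],
    [[0,0,0],[-0.23,0,-0.16],1],
  ],
)

```text
t: 41.3
ee_pos: [0.4221, -0.0831, 0.2706]
eef_rot: [3.121, -0.35, 0.004]
wrist_force: [0.2, -0.0, 0.8]
gripper_width: -0.0001
finger_force: 0.0
```

```bash
python3 - <<'E'
from dchk import *
chk(); plan2([])
E
ls pics; cp $(ls -t pics/s_*.png|head -1) pics/final.png
```

```text
side 2184 [(np.float64(-0.09), -0.0157), (np.float64(-0.06), -0.0167), (np.float64(-0.03), -0.0166), (np.float64(0.0), -0.0165), (np.float64(0.03), -0.0164), (np.float64(0.06), -0.0163), (np.float64(0.09), -0.0153)]
dummy -0.004576339794458053
t 41.4 cab [-0.2486  0.0432  0.2694] world [ 0.4241 -0.084   0.2694] F [ 0.2 -0.4  0.2]
s1.png
s2.png
s3.png
s4.png
s5.png
s_397.png
s_403.png
s_413.png
scene0.png
side0.png
top.png
w1.png
w2.png
w3.png
w4.png
```

View pics/final.png

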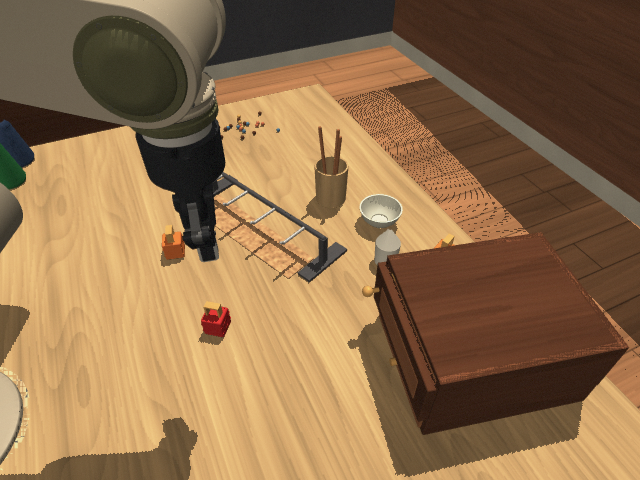

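The final view shows the door flush and shut, with its knob at (370,290). The rack is empty, and the bowl, stone, cup and look-alikes are where they were. I hand the job in.

```bash
python3 -c "
from cell import r
print(r.hand_in())"
```

```text
the job is handed in; nothing more can be done
None
```

The job is handed in, though the hand-in returned no verdict: all four cedar blocks and the wax tin are on the tray floor, the tray is home, the door is shut (it stayed flush after the arm backed off), and the bowl, stone and brush cup were not touched.

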